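Empty the candle mould, spray it, and put the beakers up to dry

TASK

Lift every cast candle out of the aluminium mould and lay it down (do not drop it) flat in the wooden tray. Only when the mould is empty, push the sprayer's nozzle cap fully down for a moment and let it spring back. Also put every beaker that lies on the bench upside down over a peg of the drying rack, one to a peg, with its rim resting on the board; leave the spool, the jar and the scraper where they are.

Things in the scene. Friction and masses are not known exactly. Their poses are not given: they have to be found in the camera images.
- mould: open aluminium mould fixed to the bench, 222 (x) x 147 (y) x 36 mm high; origin: centre of its underside. Three cavities along y, at x = -75, 0, +75 mm, 39 mm wide, 123 mm long, floor 10 mm above the bench, walls 26 mm high. Their side walls are cut away to the floor over the middle 56 mm (36 mm clear between neighbours), so fingers reach down beside a candle at its middle
- candle0: cast cream wax candle, a solid eight-sided bar 36 mm across flats and 120 mm long, 0.12 kg, wick end at +y; at first in a cavity of the mould, its side flats upright, its top 10 mm above the mould's walls. Origin in its middle, on its axis (18 mm above what it lies on); y axis along it. May be absent (None)
- candle1: cast cream wax candle, a solid eight-sided bar 36 mm across flats and 120 mm long, 0.12 kg, wick end at +y; at first in a cavity of the mould, its side flats upright, its top 10 mm above the mould's walls. Origin in its middle, on its axis (18 mm above what it lies on); y axis along it. May be absent (None)
- candle2: cast cream wax candle, a solid eight-sided bar 36 mm across flats and 120 mm long, 0.12 kg, wick end at +y; at first in a cavity of the mould, its side flats upright, its top 10 mm above the mould's walls. Origin in its middle, on its axis (18 mm above what it lies on); y axis along it. May be absent (None)
- tray: shallow open wooden tray, fixed to the bench, outside 250 (x) x 160 (y) x 26 mm high, walls and floor 6 mm thick; origin at the centre of its underside. The candles fit side by side along its y axis, for instance 65 mm apart in x.
- nozzle_top (a point): centre of the top of the sprayer's white nozzle cap (32 mm across, 22 mm high), about 144 mm above the bench when up. The sprayer is an upright aluminium bottle, 50 mm across, fixed to the bench beside the mould on the mould's -y side.
- nozzle (a joint): travel of the nozzle cap, straight down: 0 up, 0.008 m fully down (it counts as pressed beyond 0.0065). A spring returns it: 2 N to start it, 6 N fully down.
- rack: drying rack fixed to the bench: a wooden board 230 (x) x 90 (y) x 12 mm with two upright steel pegs, 18 mm thick with round tips, rising 89 mm above the board at the rack's x = -70 and +70 mm; origin at the centre of the board's underside
- peg0 (a point): foot of the first peg, on its axis at the board's top (12 mm above the bench)
- peg1 (a point): foot of the second peg, on its axis at the board's top (12 mm above the bench)
- beaker0: empty square metal beaker with cut corners, 60 mm across flats outside, 110 mm long, walls 4 mm, closed at one end, 0.22 kg; at first on its side on the bench, mouth towards +y, up to 55 degrees to the +x side unless knocked. Origin in its middle, on its axis (55 mm from either end, 30 mm above the bench); x axis towards the open mouth, so straight down when on a peg. May be absent (None)
- beaker1: empty square metal beaker with cut corners, 60 mm across flats outside, 110 mm long, walls 4 mm, closed at one end, 0.22 kg; at first on its side on the bench, mouth towards +y, up to 55 degrees to the +x side unless knocked. Origin in its middle, on its axis (55 mm from either end, 30 mm above the bench); x axis towards the open mouth, so straight down when on a peg. May be absent (None)
- wick_spool: bystander: wooden spool, 70 mm across, 60 mm high, beyond the work; origin at the centre of its underside
- dye_jar: bystander: amber glass jar, 68 mm across, 90 mm high; origin at the centre of its underside
- scraper: bystander: flat spatula lying on the bench, 200 mm long along its x axis; origin at its underside near its middle
Mind the look-alikes: they are no part of the job. What is shaped like the candle0 but blue or red is not meant.

How it is judged:
By the outcome, as a careful person would: the job done as asked, in the order asked, and still so for the second after the job is handed in, with the robot touching nothing.
Of candle0, candle1, candle2 only 2 to 3 are there at a start; the rules pass over those that are not, and their reading is None.
Of beaker0, beaker1 only 1 to 2 are there at a start; the rules pass over those that are not, and their reading is None.
At some moment in a run one of beaker0, beaker1 may be knocked a few centimetres aside while the robot is not near it.
It also fails if it takes over 210 s, if anything falls off the work surface, if the arm or the gripper's body presses on something with over 40 N, if the wrist force passes 120 N, or if a joint passes its speed limit or range.

ROBOT

A 6-joint arm with a two-finger parallel gripper is mounted at the origin on the work surface. World frame = base frame: x ahead of the robot, y to its left, z up, the work surface at z = 0. Lengths are in m, angles in degrees, forces in N, time in s.
With the tool pointing down it reaches from about 0.35 to 0.775 m from the base axis. Payload 7.3 kg.
Tool frame: the origin (TCP) lies on the centre line of the jaws, within the pads' length; the fingertips stand 25 mm ahead of it and the grasp point (between the pads) lies 6 mm ahead of it; z points along the fingers, y is the direction in which the jaws open and shut (so a half turn about z gives the same grasp; the last joint's range is limited). The gripper opens to 92 mm and grips with 3 to 60 N. Pads are 19 mm wide; open, the fingers measure 130 mm over their backs; the gripper's body (75 mm by 190 mm) begins 47 mm behind the grasp point.
Start: joints at [-75.229, 19.595, 87.324, -0, 73.075, -8.365], TCP at [0.206, -0.483, 0.252] pointing down, gripper open.
Joint ranges: [-145.02, 145.02], [-44.19, 115.74], [2.07, 154.8], [-57.11, 237.11], [16.16, 152.29], [-177.93, 177.93]. Speed limits (degrees/s): [147.25, 147.25, 180, 180, 180, 180].

INTERFACE

Orientations are given as [roll, pitch, yaw] about the fixed x, y, z axes, in that order (R = Rz(yaw) Ry(pitch) Rx(roll)).
In Python, from rig import arm, viewer gives the robot as it stands.
- The arm moves only by the tool jog_arm, never from a script. Its argument "targets" is text: rows parted by semicolons, each of 7 numbers parted by spaces: the turn, a rotation vector about the tool's x, y, z in units of 6 degrees (1.0 is 6 degrees), then the shift along the tool's x, y, z in units of 30 mm (1.0 is 30 mm), then the gripper command: -1 is fully open, 1 is shut, values between are in proportion. In form: ax ay az tx ty tz gripper; .... A call has 1 to 10 rows; each row shifts and turns the pose as measured when the row begins, along the tool's axes as they then stand; what a row does not reach is not made up. A row lasts 1/8 s, in which the tool goes at most 62.5 mm and 10.7 degrees, less where a joint would pass 70% of its speed; a pose out of reach is approached as far as the arm can. A call is refused whole if a number of a shift passes 1 or a number of a turn 1, either way. A call with a gripper value outside its range is refused whole. The fingers move at their own pace and stop on an object; "grip_force" is the grip in N (left out, the last holds). Time passes only in rows, so rows that do not move let the fingers close. It gives the time, the measured TCP pose, the force and the opening at its end, in the units of the state.
- arm.get_state(): the state, without advancing time (a new reading comes with each control period).
- viewer.grab_frame(name): name is "scene" or "top"; returns a dict with "color" (420x560x3 uint8, red, green, blue), "z_map" (420x560 float32, m along the optical axis (not along the pixel's ray), 0 where there is no reading), "fx", "fy", "cx", "cy" (pixels), "world_from_camera" (4x4, takes a point from camera to world coordinates). Camera axes: x right, y up, looking along -z (the intrinsics and any distortion apply to the point x, -y, -z); pixel columns grow to the right and rows downward; lengths in m; the calibration is good to about 2 mm. A picture is of the moment at which its call begins.
- arm.close_job(): hands the job in, once; it reports no verdict.
The state is a dict: "clock": time; "joint_pos": joint angles; "joint_vel": joint speeds; "tau": joint torques, N m; "ee_pos": TCP position; "tcp_rot": TCP orientation; "wrist_force": force on the tool from outside, world axes, zero at the start; "ft_torque": the same for the moment, N m; "grip_width": finger opening in m.
Only numpy, scipy, OpenCV 4.12 (cv2) and the standard library are available. Lean on these libraries where they do the work, as an engineer would, in place of code of your own. Each camera call takes 0.05 s, during which the arm holds its last target.

## Working session

There is one attempt and no reset: what is moved stays moved. The work goes in short steps, Python scripts to look and compute and a tool call to move; the robot and the scene stay as the last step left them, time stands still between calls to the robot, and variables do not carry over. Pictures are saved under pics/ and viewed, and the job is handed in when it is done.

Besides the shell and the picture viewer there is one more tool, called after "Request:" in YAML: its name, and indented under it one key for each argument. jog_arm: Moves the arm, as the interface text tells. Its arguments: {"type":"object","properties":{"targets":{"type":"string"},"grip_force":{"type":"number"}},"required":["targets"]}

```bash
ls; mkdir -p pics; cat > h.py <<'E'
import numpy as np, cv2
from rig import arm, viewer
def grab(n,tag):
    f=viewer.grab_frame(n); cv2.imwrite(f'pics/{tag}.png',f['color'][:,:,::-1]); np.savez(f'/tmp/{tag}.npz',**{k:np.array(v) for k,v in f.items()}); return f
def load(tag): return dict(np.load(f'/tmp/{tag}.npz'))
def cloud(f):
    z=f['z_map']; v,u=np.indices(z.shape)
    P=np.stack([(u-f['cx'])/f['fx']*z,-(v-f['cy'])/f['fy']*z,-z],-1)
    T=f['world_from_camera']; W=P@T[:3,:3].T+T[:3,3]; W[z<=0]=np.nan; return W
def st():
    s=arm.get_state(); print({k:np.round(v,3).tolist() for k,v in s.items() if k!='tau'})
    return s
E
python3 - <<'E'
from h import *
f=grab('top','t0'); g=grab('scene','s0'); print([k for k in f], f['fx'],f['cx'],f['world_from_camera']); st()
E
```

```text
pics
['color', 'z_map', 'fx', 'fy', 'cx', 'cy', 'world_from_camera'] 475.0852892550776 280.3213260740922 [[-0.01820322  0.99119011 -0.13118994  0.39130466]
 [-0.99973579 -0.01620213  0.01630475  0.02492165]
 [ 0.01403555  0.13145207  0.99122316  1.263304  ]
 [ 0.          0.          0.          1.        ]]
{'clock': 0.1, 'joint_pos': [-75.23, 19.632, 87.372, -0.002, 73.075, -8.368], 'joint_vel': [0.039, -0.145, -0.155, 0.092, 0.032, -0.084], 'ee_pos': [0.206, -0.482, 0.251], 'tcp_rot': [-179.922, -0.01, 23.139], 'wrist_force': [1.063, -0.059, -0.355], 'ft_torque': [0.005, -0.027, 0.042], 'grip_width': 0.092}
```

View pics/t0.png

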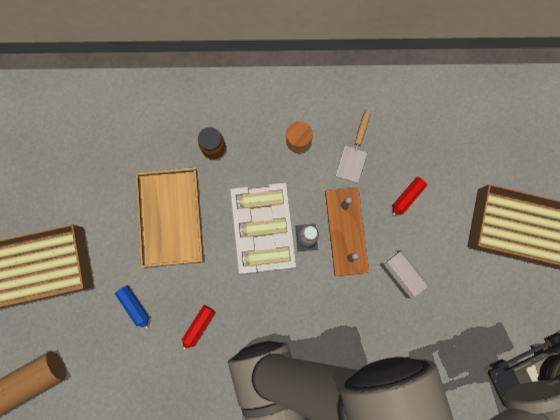

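View pics/s0.png

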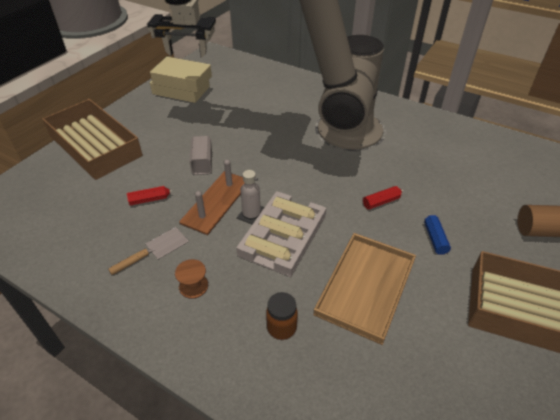

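Top view: three cream candles in the mould at (260,200), (264,228) and (267,257), and the sprayer cap at (310,233). The tray is at (170,218), and the rack pegs are at (348,203) and (354,257). One beaker lies at (406,275). The look-alikes are the red bars at (409,197) and (199,327), the blue bar at (132,307), and the boxed tapers at the left and right edges.

```bash
python3 - <<'E'
from h import *
f=load('t0'); W=cloud(f); im=f['color']
def rect(name,u0,u1,v0,v1,z0,z1):
    w=W[v0:v1,u0:u1].reshape(-1,3); m=(w[:,2]>z0)&(w[:,2]<z1); p=w[m]
    r=cv2.minAreaRect((p[:,:2]*1000).astype(np.float32)); print(name,m.sum(),'c',np.round(r[0],1),'size',np.round(r[1],1),'ang',round(r[2],1),'zmed',np.median(p[:,2]).round(4),'mean',p.mean(0).round(4))
rect('mould',222,302,175,280,.030,.040)
for i,(a,b) in enumerate([(188,212),(216,242),(245,270)]): rect('candle%d'%i,230,298,a,b,.0425,.06)
rect('tray',130,210,162,274,.02,.04)
rect('rackboard',320,372,180,282,.007,.018)
rect('peg a',335,360,190,215,.08,.13); rect('peg b',340,366,245,268,.08,.13)
rect('cap',295,325,215,250,.135,.16)
rect('beaker',380,432,245,302,.05,.07)
rect('beaker all',380,432,245,302,.015,.07)
rect('jar',190,235,120,165,.07,.11); rect('spool',280,320,115,160,.04,.08)
print('bench z', np.nanmedian(W[300:330,240:300,2]))
big=cv2.resize(im[160:310,120:440],None,fx=2.5,fy=2.5,interpolation=cv2.INTER_CUBIC); cv2.imwrite('pics/c0.png',big[:,:,::-1])
E
```

```text
mould 2158 c [518.8  42.2] size [223.5 165.3] ang 5.5 zmed 0.0365 mean [0.5179 0.051  0.0363]
candle0 345 c [588.4  48.9] size [ 48.1 117.5] ang 2.9 zmed 0.046 mean [0.5927 0.0493 0.0461]
candle1 362 c [517.3  42.3] size [ 33.  125.2] ang 8.4 zmed 0.0462 mean [0.5179 0.0434 0.0464]
candle2 355 c [451.7  45.7] size [ 49.5 142.3] ang 7.8 zmed 0.0459 mean [0.4436 0.0383 0.0462]
tray 790 c [551.9 297.5] size [250.7 161.6] ang 4.5 zmed 0.0259 mean [0.5522 0.2992 0.0259]
rackboard 2705 c [ 514.9 -158. ] size [251.8 116.9] ang 3.4 zmed 0.0126 mean [ 0.5057 -0.1694  0.0126]
peg a 46 c [ 576.3 -163.1] size [15.8 16.4] ang 43.7 zmed 0.0982 mean [ 0.5757 -0.1628  0.0968]
peg b 49 c [ 437.8 -175.4] size [16.3 16.8] ang 27.5 zmed 0.0979 mean [ 0.4375 -0.1744  0.0966]
cap 149 c [491.8 -61.8] size [30.1 33.2] ang 43.7 zmed 0.1443 mean [ 0.4923 -0.0617  0.144 ]
beaker 1038 c [ 391.7 -311.7] size [111.   60.8] ang 37.3 zmed 0.0601 mean [ 0.3906 -0.3104  0.0596]
beaker all 1168 c [ 391.3 -311.7] size [110.9  61.5] ang 36.5 zmed 0.0595 mean [ 0.3891 -0.3082  0.0565]
jar 453 c [741.7 183.1] size [58.2 57.7] ang 39.2 zmed 0.0904 mean [0.7405 0.1821 0.0898]
spool 544 c [759.4 -47.8] size [68.4 68.6] ang 0.4 zmed 0.0605 mean [ 0.7594 -0.0482  0.0605]
bench z 0.0006790388307438278
```

View pics/c0.png

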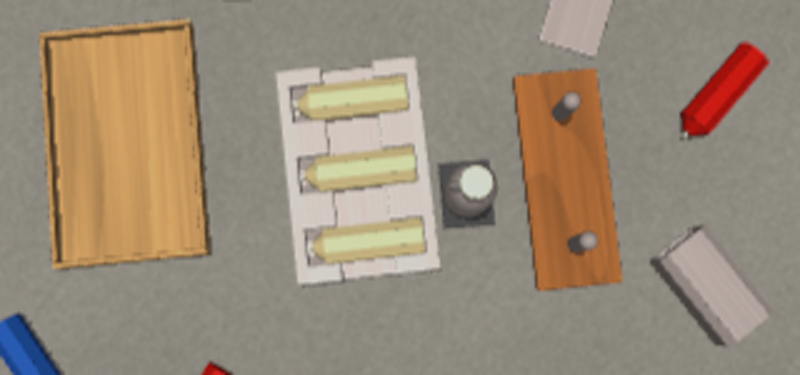

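```bash
cat >> h.py <<'E'
from scipy.spatial.transform import Rotation as Ro, Slerp
import sys
def log():
    s=arm.get_state()
    with open('/tmp/log.txt','a') as f: f.write(' '.join('%.6f'%x for x in list(s['joint_pos'])+list(s['ee_pos'])+list(s['tcp_rot']))+'\n')
    return s
def R_of(rpy): return Ro.from_euler('xyz',rpy,degrees=True)
def go(p,rpy,n=None,max_sh=0.9,q=False):
    """how far to go, in tool axes/units, as n equal steps"""
    s=log(); p0=np.array(s['ee_pos']);R0=R_of(s['tcp_rot']);p=np.array(p);R1=R_of(rpy)
    rv=(R0.inv()*R1).as_rotvec(degrees=True)
    d=np.linalg.norm(p-p0)
    k=max(np.abs(rv).max()/6/max_sh, d/0.03/max_sh)
    n=n or max(1,int(np.ceil(k)))
    print('t %.2f pos'%s['clock'],np.round(p0,4),'rpy',np.round(s['tcp_rot'],2),'F',np.round(s['wrist_force'],1),'w %.4f'%s['grip_width'],'q',np.round(s['joint_pos'],1))
    print('n',n,'d',round(d,4),'rotvec',rv.round(2))
    for i in range(n):
        Ri=R0*Ro.from_rotvec(rv*i/n,degrees=True)
        sh=Ri.inv().apply((p-p0)/n)/0.03
        print(' '.join('%.2f'%x for x in np.r_[rv/n/6,sh]))
E
python3 - <<'E'
from h import *
f=load('t0'); W=cloud(f)
# candle fits: top flat only
for i,(a,b) in enumerate([(188,212),(216,242),(245,270)]):
    w=W[a:b,225:300].reshape(-1,3); c=f['color'][a:b,225:300].reshape(-1,3).astype(int)
    m=(w[:,2]>.040)&(c[:,0]-c[:,2]>30); p=w[m,:2]
    r=cv2.minAreaRect((p*1000).astype(np.float32)); 
    vx,vy,x0,y0=cv2.fitLine(p.astype(np.float32),cv2.DIST_HUBER,0,.001,.001).ravel()
    print(i,m.sum(),np.round(r[0],1),np.round(r[1],1),round(r[2],1),'line ang from y',np.degrees(np.arctan2(-vx/vy,1)).round(2),x0,y0)
go([.444,.041,.25],[180,0,94.3])
E
```

```text
0 427 [592.4  53.6] [ 33.7 106.8] 5.3 line ang from y 5.03 0.59194434 0.051243063
1 443 [517.4  46.9] [ 34.7 110.3] 6.0 line ang from y 5.64 0.5175565 0.045111567
2 464 [443.6  38.8] [ 36.3 107.9] 2.2 line ang from y 5.32 0.44335887 0.03747139
t 0.10 pos [ 0.2062 -0.4824  0.2511] rpy [-1.7992e+02 -1.0000e-02  2.3140e+01] F [ 1.1 -0.1 -0.4] w 0.0918 q [-75.2  19.6  87.4  -0.   73.1  -8.4]
n 22 d 0.5749 rotvec [-6.000e-02 -6.000e-02 -7.116e+01]
-0.00 -0.00 -0.54 0.64 -0.59 0.00
-0.00 -0.00 -0.54 0.68 -0.55 0.00
-0.00 -0.00 -0.54 0.71 -0.51 0.00
-0.00 -0.00 -0.54 0.73 -0.47 0.00
-0.00 -0.00 -0.54 0.76 -0.43 0.00
-0.00 -0.00 -0.54 0.78 -0.39 0.00
-0.00 -0.00 -0.54 0.80 -0.34 0.00
-0.00 -0.00 -0.54 0.82 -0.29 0.00
-0.00 -0.00 -0.54 0.84 -0.25 0.00
-0.00 -0.00 -0.54 0.85 -0.20 0.00
-0.00 -0.00 -0.54 0.86 -0.15 0.00
-0.00 -0.00 -0.54 0.86 -0.10 0.00
-0.00 -0.00 -0.54 0.87 -0.05 0.00
-0.00 -0.00 -0.54 0.87 -0.01 0.00
-0.00 -0.00 -0.54 0.87 0.04 0.00
-0.00 -0.00 -0.54 0.87 0.09 0.00
-0.00 -0.00 -0.54 0.86 0.14 0.00
-0.00 -0.00 -0.54 0.85 0.19 0.00
-0.00 -0.00 -0.54 0.84 0.24 0.00
-0.00 -0.00 -0.54 0.82 0.28 0.00
-0.00 -0.00 -0.54 0.81 0.33 0.00
-0.00 -0.00 -0.54 0.79 0.37 0.00
```

Request:
jog_arm:
  targets: "0 0 -0.5 0.7 -0.6 0 -1;0 0 -0.5 0.7 -0.55 0 -1;0 0 -0.5 0.7 -0.5 0 -1;0 0 -0.5 0.75 -0.45 0 -1;0 0 -0.5 0.75 -0.4 0 -1;0 0 -0.5 0.8 -0.4 0 -1;0 0 -0.5 0.8 -0.35 0 -1;0 0 -0.5 0.8 -0.3 0 -1;0 0 -0.5 0.85 -0.25 0 -1;0 0 -0.5 0.85 -0.2 0 -1"

```text
clock: 1.35
ee_pos: [0.3215, -0.237, 0.2484]
tcp_rot: [-179.5, -0.3, 53.9]
wrist_force: [-0.1, 0.1, 0.5]
grip_width: 0.0916
```

```bash
cat > g.py <<'E'
from h import *
a=[float(x) for x in sys.argv[1:]]
go(a[:3],a[3:6],int(a[6]) if len(a)>6 else None)
E
python3 g.py .444 .041 .25 180 0 95
```

```text
t 1.35 pos [ 0.3215 -0.237   0.2484] rpy [-179.54   -0.26   53.91] F [-0.1  0.1  0.5] w 0.0916 q [-47.6   6.7 105.1   0.2  68.7 -11.5]
n 12 d 0.3038 rotvec [ -0.34  -0.41 -41.09]
-0.00 -0.01 -0.57 0.82 -0.18 0.00
-0.00 -0.01 -0.57 0.83 -0.13 0.00
-0.00 -0.01 -0.57 0.84 -0.08 -0.00
-0.00 -0.01 -0.57 0.84 -0.03 -0.00
-0.00 -0.01 -0.57 0.84 0.02 -0.00
-0.00 -0.01 -0.57 0.84 0.07 -0.00
-0.00 -0.01 -0.57 0.84 0.12 -0.00
-0.00 -0.01 -0.57 0.83 0.17 -0.00
-0.00 -0.01 -0.57 0.81 0.22 -0.00
-0.00 -0.01 -0.57 0.80 0.27 -0.00
-0.00 -0.01 -0.57 0.78 0.32 -0.00
-0.00 -0.01 -0.57 0.76 0.36 -0.00
```

Request:
jog_arm:
  targets: "0 0 -0.7 1 -0.2 0 -1;0 0 -0.7 1 -0.15 0 -1;0 0 -0.7 1 -0.1 0 -1;0 0 -0.7 1 0 0 -1;0 0 -0.7 1 0.05 0 -0.5;0 0 -0.7 1 0.1 0 -0.22;0 0 -0.7 1 0.2 0 -0.22;0 0 -0.7 1 0.25 0 -0.22;0 0 -0.7 1 0.3 0 -0.22;0 0 -0.5 0.9 0.4 0 -0.22"

```text
clock: 2.6
ee_pos: [0.4337, 0.0557, 0.2484]
tcp_rot: [-179.6, -0.6, 96.1]
wrist_force: [0.2, 0.2, 0.2]
grip_width: 0.0561
```

```bash
python3 g.py .444 .041 .039 180 0 95
```

```text
t 2.60 pos [0.4337 0.0557 0.2484] rpy [-179.58   -0.63   96.05] F [0.2 0.2 0.2] w 0.0561 q [ -3.1  10.8 100.1   0.6  69.6  -9.4]
n 8 d 0.2102 rotvec [-0.42 -0.62  1.05]
-0.01 -0.01 0.02 -0.07 0.04 0.87
-0.01 -0.01 0.02 -0.07 0.04 0.87
-0.01 -0.01 0.02 -0.07 0.04 0.87
-0.01 -0.01 0.02 -0.07 0.04 0.87
-0.01 -0.01 0.02 -0.07 0.04 0.87
-0.01 -0.01 0.02 -0.07 0.04 0.87
-0.01 -0.01 0.02 -0.07 0.04 0.87
-0.01 -0.01 0.02 -0.07 0.04 0.87
```

Request:
jog_arm:
  targets: "-0.05 -0.1 0.1 -0.3 0.2 0.9 -0.22;0 0 0.05 -0.2 0.1 0.9 -0.22;0 0 0 0 0 0.9 -0.22;0 0 0 0 0 0.9 -0.22;0 0 0 0 0 0.9 -0.22;0 0 0 0 0 0 -0.22"

```text
clock: 3.35
ee_pos: [0.444, 0.0441, 0.1086]
tcp_rot: [-179.8, -0.0, 95.4]
wrist_force: [0.1, 0.1, 0.6]
grip_width: 0.0558
```

```bash
python3 g.py .4432 .041 .039 180 0 95; python3 - <<'E'
from h import *
f=grab('scene','s1')
f=grab('top','t1'); im=f['color']; cv2.imwrite('pics/c1.png',cv2.resize(im[160:310,180:380],None,fx=4,fy=4,interpolation=cv2.INTER_CUBIC)[:,:,::-1])
E
```

```text
t 3.35 pos [0.444  0.0441 0.1086] rpy [-1.7981e+02 -4.0000e-02  9.5420e+01] F [0.1 0.1 0.6] w 0.0558 q [ -4.2  22.2 110.1   0.   47.9  -9.6]
n 3 d 0.0697 rotvec [-0.19 -0.04  0.42]
-0.01 -0.00 0.02 -0.03 -0.01 0.77
-0.01 -0.00 0.02 -0.03 -0.01 0.77
-0.01 -0.00 0.02 -0.03 -0.01 0.77
```

View pics/s1.png

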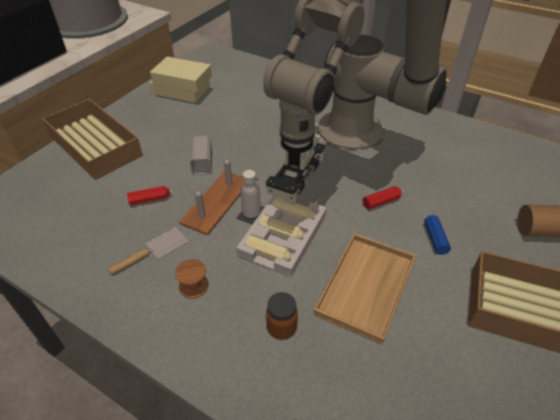

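The gripper sits above the candle nearest the robot (scene pixel about (295,205)), with its jaws across the bar. I'll go down next.

Request:
jog_arm:
  targets: "0 0 0.05 -0.05 0 0.75 -0.22;0 0 0 -0.05 -0.02 0.75 -0.22;0 0 0 0 0 0.7 -0.22;0 0 0 0 0 0.1 -0.22;0 0 0 0 0 0 -0.22"

```text
clock: 4.08
ee_pos: [0.4511, 0.0406, 0.0466]
tcp_rot: [179.1, 0.1, 95.1]
wrist_force: [0.1, -0.8, -0.1]
grip_width: 0.0562
```

```bash
python3 g.py .4432 .041 .039 180 0 95
```

```text
t 4.08 pos [0.4511 0.0406 0.0466] rpy [1.7914e+02 1.3000e-01 9.5130e+01] F [ 0.1 -0.8 -0.1] w 0.0562 q [ -4.6  28.8 113.    0.   37.3  -9.7]
n 1 d 0.0109 rotvec [0.86 0.13 0.13]
0.14 0.02 0.02 0.04 -0.26 0.25
```

Request:
jog_arm:
  targets: "0.14 0 0 0.04 -0.26 0.12 -0.22;0 0 0 0 0 0.1 -0.22;0 0 0 0 0 0 -0.22"

```text
clock: 4.45
ee_pos: [0.4439, 0.0411, 0.0414]
tcp_rot: [179.8, 0.2, 95.1]
wrist_force: [-0.3, -0.0, 0.4]
grip_width: 0.0562
```

```bash
python3 g.py .4432 .041 .039 180 0 95
```

```text
t 4.45 pos [0.4439 0.0411 0.0414] rpy [1.7983e+02 1.7000e-01 9.5140e+01] F [-0.3 -0.   0.4] w 0.0562 q [ -4.5  29.1 113.8  -0.2  36.9  -9.4]
n 1 d 0.0025 rotvec [0.17 0.17 0.14]
0.03 0.03 0.02 -0.00 -0.02 0.08
```

Request:
jog_arm:
  targets: "0 0 0 0 0 0.08 -0.22;0 0 0 0 0 0 1;0 0 0 0 0 0 1;0 0 0 0 0 0 1;0 0 0 0 0 0 1"
  grip_force: 15

```text
clock: 5.08
ee_pos: [0.4435, 0.041, 0.0389]
tcp_rot: [179.9, 0.2, 95.2]
wrist_force: [-1.0, -0.4, 0.6]
grip_width: 0.0355
```

```bash
python3 g.py .48 .29 .15 180 0 95
```

```text
t 5.08 pos [0.4435 0.041  0.0389] rpy [1.7989e+02 1.7000e-01 9.5160e+01] F [-1.  -0.4  0.6] w 0.0355 q [ -4.5  29.4 113.9  -0.3  36.6  -9.5]
n 11 d 0.2751 rotvec [0.11 0.17 0.16]
0.00 0.00 0.00 0.74 0.18 -0.34
0.00 0.00 0.00 0.74 0.18 -0.34
0.00 0.00 0.00 0.74 0.18 -0.34
0.00 0.00 0.00 0.74 0.18 -0.34
0.00 0.00 0.00 0.74 0.18 -0.34
0.00 0.00 0.00 0.74 0.18 -0.34
0.00 0.00 0.00 0.74 0.18 -0.34
0.00 0.00 0.00 0.74 0.18 -0.34
0.00 0.00 0.00 0.74 0.18 -0.34
0.00 0.00 0.00 0.74 0.18 -0.34
0.00 0.00 0.00 0.74 0.18 -0.34
```

Request:
jog_arm:
  targets: "0 0 0 0 0 -0.4 1;0 0 0 0 0 -0.8 1;0 0 0 0 0 -0.9 1;0 0 0 0.4 0.1 -0.6 1;0 0 0 0.9 0.15 -0.1 1;0 0 0 1 0.15 0 1;0 0 0 1 0.15 0 1;0 0 0 1 0.15 0 1;0 0 0 1 0.15 0 1;0 0 0 0.9 0.15 0 1"

```text
clock: 6.32
ee_pos: [0.4593, 0.2339, 0.133]
tcp_rot: [179.4, 0.1, 94.9]
wrist_force: [0.3, 0.2, -1.1]
grip_width: 0.036
```

```bash
python3 g.py .482 .292 .035 180 0 94.5
```

```text
t 6.33 pos [0.4593 0.2339 0.133 ] rpy [1.7936e+02 1.0000e-01 9.4860e+01] F [ 0.3  0.2 -1.1] w 0.0360 q [18.6 25.7 98.7 -0.3 55.  13.9]
n 5 d 0.1161 rotvec [0.64 0.09 0.36]
0.02 0.00 0.01 0.37 0.18 0.65
0.02 0.00 0.01 0.37 0.18 0.65
0.02 0.00 0.01 0.37 0.18 0.65
0.02 0.00 0.01 0.37 0.18 0.65
0.02 0.00 0.01 0.37 0.18 0.65
```

Request:
jog_arm:
  targets: "0.1 0 0 0.9 0.3 0 1;0 0 0 0.8 0.3 0.3 1;0 0 0 0.2 0.2 0.7 1;0 0 0 0 0 0.7 1;0 0 0 0 0 0.5 1;0 0 0 0 0 0.2 1;0 0 0 0 0 0 1"

```text
clock: 7.2
ee_pos: [0.48, 0.298, 0.0639]
tcp_rot: [179.6, -0.1, 95.0]
wrist_force: [0.7, 0.1, -0.4]
grip_width: 0.0361
```

```bash
python3 g.py .482 .292 .035 180 0 94.5
```

```text
t 7.20 pos [0.48   0.298  0.0639] rpy [ 1.7962e+02 -7.0000e-02  9.5010e+01] F [ 0.7  0.1 -0.4] w 0.0361 q [24.1 35.6 93.9 -0.1 50.1 19.1]
n 2 d 0.0296 rotvec [ 0.38 -0.07  0.51]
0.03 -0.01 0.04 -0.10 0.02 0.48
0.03 -0.01 0.04 -0.10 0.02 0.48
```

Request:
jog_arm:
  targets: "0.05 0 0.05 -0.2 0.05 0.4 1;0 0 0 0 0 0.3 1;0 0 0 0 0 0.1 1;0 0 0 0 0 0.05 1;0 0 0 0 0 0 1"

```text
clock: 7.82
ee_pos: [0.4832, 0.2916, 0.038]
tcp_rot: [179.8, -0.1, 94.6]
wrist_force: [-1.2, 0.9, -0.1]
grip_width: 0.0359
```

```bash
python3 g.py .482 .292 .035 180 0 94.5
```

```text
t 7.83 pos [0.4832 0.2916 0.038 ] rpy [ 1.7982e+02 -1.1000e-01  9.4650e+01] F [-1.2  0.9 -0.1] w 0.0359 q [23.3 37.8 94.8  0.1 47.1 18.6]
n 1 d 0.0032 rotvec [ 0.18 -0.11  0.15]
0.03 -0.02 0.02 0.01 -0.04 0.10
```

Request:
jog_arm:
  targets: "0.03 0 0 0 0 0.07 1;0 0 0 0 0 0.04 1;0 0 0 0 0 0 1"

```text
clock: 8.2
ee_pos: [0.4834, 0.2919, 0.0351]
tcp_rot: [180.0, -0.1, 94.7]
wrist_force: [0.7, -0.8, 0.7]
grip_width: 0.036
```

```bash
python3 g.py .482 .292 .035 180 0 94.5
```

```text
t 8.20 pos [0.4834 0.2919 0.0351] rpy [ 1.7996e+02 -1.3000e-01  9.4670e+01] F [ 0.7 -0.8  0.7] w 0.0360 q [23.3 38.2 94.8  0.1 47.  18.5]
n 1 d 0.0014 rotvec [ 0.04 -0.13  0.17]
0.01 -0.02 0.03 0.01 -0.05 0.00
```

Request:
jog_arm:
  targets: "0 0 0 0 0 0.03 1;0 0 0 0 0 0 1;0 0 0 0 0 0 0.1;0 0 0 0 0 0 0;0 0 0 0 0 -0.3 0;0 0 0 0 0 -0.8 0;0 0 0 0 0 -0.9 0;0 0 0 0 0 -0.9 0"

```text
clock: 9.2
ee_pos: [0.4827, 0.2915, 0.124]
tcp_rot: [-179.9, -0.1, 94.7]
wrist_force: [0.3, 0.5, 0.8]
grip_width: 0.0459
```

```bash
python3 g.py .5176 .048 .12 180 0 95
```

```text
t 9.20 pos [0.4827 0.2915 0.124 ] rpy [-1.799e+02 -8.000e-02  9.467e+01] F [0.3 0.5 0.8] w 0.0459 q [23.3 31.  90.8  0.1 58.3 18.5]
n 10 d 0.246 rotvec [-0.1  -0.08 -0.33]
-0.00 -0.00 -0.01 -0.82 0.05 0.01
-0.00 -0.00 -0.01 -0.82 0.05 0.01
-0.00 -0.00 -0.01 -0.82 0.05 0.01
-0.00 -0.00 -0.01 -0.82 0.05 0.01
-0.00 -0.00 -0.01 -0.82 0.05 0.01
-0.00 -0.00 -0.01 -0.82 0.05 0.01
-0.00 -0.00 -0.01 -0.82 0.05 0.01
-0.00 -0.00 -0.01 -0.82 0.05 0.01
-0.00 -0.00 -0.01 -0.82 0.05 0.01
-0.00 -0.00 -0.01 -0.82 0.05 0.01
```

Request:
jog_arm:
  targets: "0 0 0 -0.9 0.05 -0.2 0;0 0 0 -0.95 0.05 0 0;0 0 0 -0.95 0.05 0 -0.2;0 0 0 -0.95 0.05 0 -0.22;0 0 0 -0.95 0.05 0 -0.22;0 0 0 -0.95 0.05 0 -0.22;0 0 0 -0.9 0.05 0 -0.22;0 0 0 -0.8 0.05 0 -0.22;0 0 0 -0.5 0.05 0 -0.22;0 0 0 -0.1 0 0 -0.22"

```text
clock: 10.45
ee_pos: [0.5198, 0.0492, 0.1389]
tcp_rot: [179.3, -0.2, 94.8]
wrist_force: [0.2, 0.6, 0.3]
grip_width: 0.056
```

```bash
python3 g.py .5173 .0485 .039 180 0 95
```

```text
t 10.45 pos [0.5198 0.0492 0.1389] rpy [179.25  -0.22  94.77] F [0.2 0.6 0.3] w 0.0560 q [-3.2 25.8 97.4  0.4 56.1 -8.2]
n 4 d 0.0999 rotvec [ 0.75 -0.22 -0.23]
0.03 -0.01 -0.01 -0.01 -0.03 0.83
0.03 -0.01 -0.01 -0.01 -0.03 0.83
0.03 -0.01 -0.01 -0.01 -0.03 0.83
0.03 -0.01 -0.01 -0.00 -0.02 0.83
```

Request:
jog_arm:
  targets: "0.1 -0.03 -0.03 -0.02 -0.1 0.6 -0.22;0 0 0 0 0 0.8 -0.22;0 0 0 0 0 0.5 -0.22;0 0 0 0 0 0.1 -0.22;0 0 0 0 0 0 -0.22"

```text
clock: 11.08
ee_pos: [0.5147, 0.0517, 0.0737]
tcp_rot: [-179.9, -0.1, 95.2]
wrist_force: [-0.4, -0.7, 0.7]
grip_width: 0.0561
```

```bash
python3 g.py .5173 .0485 .039 180 0 95
```

```text
t 11.07 pos [0.5147 0.0517 0.0737] rpy [-1.7985e+02 -8.0000e-02  9.5170e+01] F [-0.4 -0.7  0.7] w 0.0561 q [-2.800e+00  3.120e+01  1.009e+02  1.000e-01  4.800e+01 -8.000e+00]
n 2 d 0.035 rotvec [-0.15 -0.08  0.17]
-0.01 -0.01 0.01 -0.06 0.04 0.58
-0.01 -0.01 0.01 -0.06 0.04 0.58
```

Request:
jog_arm:
  targets: "0 0 0.03 -0.1 0.08 0.4 -0.22;0 0 0 0 0 0.45 -0.22;0 0 0 0 0 0.25 -0.22;0 0 0 0 0 0 -0.22"

```text
clock: 11.58
ee_pos: [0.5178, 0.049, 0.0388]
tcp_rot: [-179.9, -0.1, 95.0]
wrist_force: [0.3, -1.5, 0.2]
grip_width: 0.0559
```

```bash
python3 g.py .5173 .0485 .039 180 0 95
```

```text
t 11.57 pos [0.5178 0.049  0.0388] rpy [-1.799e+02 -7.000e-02  9.500e+01] F [ 0.3 -1.5  0.2] w 0.0559 q [-3.100e+00  3.460e+01  1.019e+02  1.000e-01  4.360e+01 -8.100e+00]
n 1 d 0.0007 rotvec [-0.1  -0.07  0.  ]
-0.02 -0.01 0.00 -0.02 -0.02 -0.01
```

Request:
jog_arm:
  targets: "0 0 0 0 0 0 1;0 0 0 0 0 0 1;0 0 0 0 0 0 1;0 0 0 0 0 0 1;0 0 0 0 0 -0.4 1;0 0 0 0 0 -0.8 1;0 0 0 0 0 -0.9 1;0 0 0 0.2 0 -0.9 1;0 0 0 0.6 0.05 -0.2 1;0 0 0 0.9 0.05 0 1"

```text
clock: 12.82
ee_pos: [0.5172, 0.1008, 0.1414]
tcp_rot: [179.9, -0.1, 94.8]
wrist_force: [0.1, -0.0, -0.9]
grip_width: 0.036
```

```bash
python3 g.py .552 .2975 .13 180 0 94.5
```

```text
t 12.82 pos [0.5172 0.1008 0.1414] rpy [ 1.799e+02 -7.000e-02  9.480e+01] F [ 0.1 -0.  -0.9] w 0.0360 q [ 2.6 26.3 95.9  0.1 57.6 -2.2]
n 8 d 0.2001 rotvec [ 0.1  -0.07  0.3 ]
0.00 -0.00 0.01 0.80 0.21 0.05
0.00 -0.00 0.01 0.80 0.21 0.05
0.00 -0.00 0.01 0.80 0.21 0.05
0.00 -0.00 0.01 0.81 0.21 0.05
0.00 -0.00 0.01 0.81 0.21 0.05
0.00 -0.00 0.01 0.81 0.21 0.05
0.00 -0.00 0.01 0.81 0.21 0.05
0.00 -0.00 0.01 0.81 0.21 0.05
```

Request:
jog_arm:
  targets: "0 0 0 0.9 0.2 0 1;0 0 0 0.9 0.2 0 1;0 0 0 0.9 0.2 0 1;0 0 0 0.9 0.2 0 1;0 0 0 0.9 0.2 0 1;0 0 0 0.8 0.2 0 1;0 0 0 0.6 0.2 0 1;0 0 0 0.2 0.1 0.3 1;0 0 0 0 0 0.5 1;0 0 0 0 0 0.4 1"

```text
clock: 14.08
ee_pos: [0.5399, 0.3016, 0.0978]
tcp_rot: [-179.6, -0.0, 95.1]
wrist_force: [-0.2, 0.2, -1.8]
grip_width: 0.0357
```

```bash
python3 g.py .552 .2975 .035 180 0 94.5
```

```text
t 14.07 pos [0.5399 0.3016 0.0978] rpy [-1.7956e+02 -5.0000e-02  9.5140e+01] F [-0.2  0.2 -1.8] w 0.0357 q [22.  37.9 82.3  0.2 60.2 16.8]
n 3 d 0.064 rotvec [-0.44 -0.04  0.64]
-0.02 -0.00 0.04 -0.06 0.13 0.70
-0.02 -0.00 0.04 -0.06 0.13 0.70
-0.02 -0.00 0.04 -0.06 0.13 0.70
```

Request:
jog_arm:
  targets: "-0.05 0 0.1 -0.15 0.3 0.3 1;0 0 0 0 0.1 0.6 1;0 0 0 0 0 0.5 1;0 0 0 0 0 0.2 1;0 0 0 0 0 0 1"

```text
clock: 14.7
ee_pos: [0.5523, 0.2956, 0.044]
tcp_rot: [-179.7, 0.0, 94.3]
wrist_force: [-0.5, -0.7, -1.6]
grip_width: 0.0359
```

```bash
python3 g.py .552 .2975 .035 180 0 94.5
```

```text
t 14.70 pos [0.5523 0.2956 0.044 ] rpy [-1.7966e+02  4.0000e-02  9.4350e+01] F [-0.5 -0.7 -1.6] w 0.0359 q [21.1 42.5 83.1  0.1 54.7 16.7]
n 1 d 0.0092 rotvec [-0.34  0.04 -0.16]
-0.06 0.01 -0.03 0.07 -0.00 0.30
```

Request:
jog_arm:
  targets: "-0.06 0 0 0.05 0 0.15 1;0 0 0 0 0 0.1 1;0 0 0 0 0 0.05 1;0 0 0 0 0 0.02 1;0 0 0 0 0 0 1"

```text
clock: 15.32
ee_pos: [0.5528, 0.2979, 0.0354]
tcp_rot: [179.8, -0.0, 94.4]
wrist_force: [0.4, 0.1, -2.1]
grip_width: 0.0358
```

```bash
python3 g.py .552 .2975 .035 180 0 94.5
```

```text
t 15.32 pos [0.5528 0.2979 0.0354] rpy [ 1.7979e+02 -1.0000e-02  9.4380e+01] F [ 0.4  0.1 -2.1] w 0.0358 q [21.4 43.1 83.6 -0.1 53.1 17. ]
n 1 d 0.001 rotvec [ 0.21 -0.01 -0.12]
0.04 -0.00 -0.02 -0.01 -0.03 0.01
```

Request:
jog_arm:
  targets: "0 0 0 0 0 0.05 1;0 0 0 0 0 0 1"

```text
clock: 15.58
ee_pos: [0.5531, 0.298, 0.0357]
tcp_rot: [179.7, -0.0, 94.4]
wrist_force: [0.0, 0.3, -0.8]
grip_width: 0.036
```

Request:
jog_arm:
  targets: "0 0 0 0 0 0.08 1;0 0 0 0 0 0 1"

```text
clock: 15.82
ee_pos: [0.5536, 0.2982, 0.0355]
tcp_rot: [179.6, -0.1, 94.4]
wrist_force: [-0.2, 0.1, -0.7]
grip_width: 0.0358
```

Request:
jog_arm:
  targets: "0 0 0 0 0 0.08 1;0 0 0 0 0 0 0.1;0 0 0 0 0 0 0;0 0 0 0 0 0 0;0 0 0 0 0 -0.3 0;0 0 0 0 0 -0.8 0;0 0 0 0 0 -0.9 0;0 0 0 -0.1 0 -0.9 0;0 0 0 -0.7 0.1 -0.1 0;0 0 0 -0.9 0.1 0 0"

```text
clock: 17.08
ee_pos: [0.5631, 0.2467, 0.1273]
tcp_rot: [179.6, -0.0, 94.6]
wrist_force: [0.3, -0.0, 1.0]
grip_width: 0.0459
```

```bash
python3 - <<'E'
from h import *
f=grab('top','t2'); im=f['color']; cv2.imwrite('pics/c2.png',cv2.resize(im[150:310,120:440],None,fx=2.5,fy=2.5,interpolation=cv2.INTER_CUBIC)[:,:,::-1])
E
python3 g.py .592 .055 .13 180 0 95
```

```text
t 17.12 pos [0.564  0.2432 0.1272] rpy [1.796e+02 6.000e-02 9.445e+01] F [ 0.8 -2.6  0.1] w 0.0460 q [16.2 35.2 82.2 -0.2 62.2 11.9]
n 8 d 0.1903 rotvec [ 0.4   0.06 -0.55]
0.01 0.00 -0.01 -0.79 0.06 -0.01
0.01 0.00 -0.01 -0.79 0.05 -0.01
0.01 0.00 -0.01 -0.79 0.05 -0.01
0.01 0.00 -0.01 -0.79 0.05 -0.01
0.01 0.00 -0.01 -0.79 0.05 -0.01
0.01 0.00 -0.01 -0.79 0.05 -0.01
0.01 0.00 -0.01 -0.79 0.05 -0.01
0.01 0.00 -0.01 -0.79 0.05 -0.01
```

View pics/c2.png

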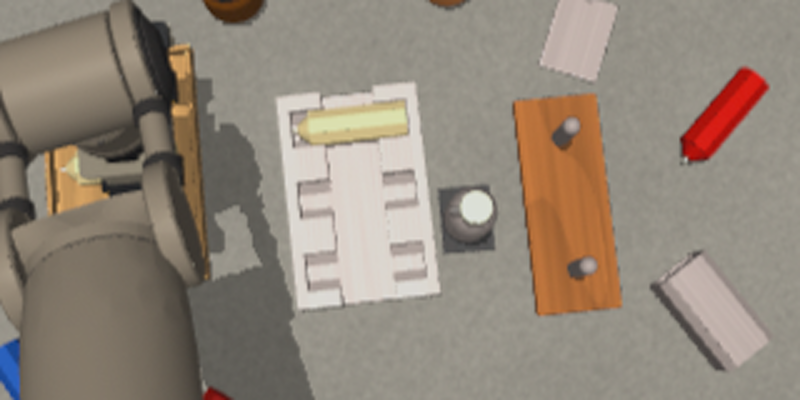

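The crop shows one candle left in the mould at (355,122), two cavities empty, and the beaker unmoved at (710,310). The last candle is next.

Request:
jog_arm:
  targets: "0.05 0 0 -0.9 0.05 0 -0.1;0 0 0 -0.9 0.05 0 -0.22;0 0 0 -0.9 0.05 0 -0.22;0 0 0 -0.9 0.05 0 -0.22;0 0 0 -0.9 0.05 0 -0.22;0 0 0 -0.8 0.05 0 -0.22;0 0 0 -0.5 0.05 0 -0.22;0 0 0 -0.1 0 0.2 -0.22;0 0 0 0 0 0.4 -0.22;0 0 0 0 0 0 -0.22"

```text
clock: 18.38
ee_pos: [0.5841, 0.0536, 0.0998]
tcp_rot: [-179.3, 0.1, 94.1]
wrist_force: [0.4, -0.6, -0.1]
grip_width: 0.056
```

```bash
python3 g.py .5918 .0547 .039 180 0 95
```

```text
t 18.38 pos [0.5841 0.0536 0.0998] rpy [-1.7929e+02  1.1000e-01  9.4090e+01] F [ 0.4 -0.6 -0.1] w 0.0560 q [-2.1 35.1 87.6 -0.2 58.  -6.1]
n 3 d 0.0613 rotvec [-0.71  0.11 -0.91]
-0.04 0.01 -0.05 0.01 0.09 0.67
-0.04 0.01 -0.05 0.01 0.09 0.67
-0.04 0.01 -0.05 0.01 0.09 0.67
```

Request:
jog_arm:
  targets: "-0.12 0 -0.15 0.05 0.28 0.3 -0.22;0 0 0 0 0 0.5 -0.22;0 0 0 0 0 0.3 -0.22;0 0 0 0 0 0 -0.22"

```text
clock: 18.88
ee_pos: [0.5924, 0.0576, 0.0636]
tcp_rot: [180.0, 0.1, 95.2]
wrist_force: [-0.2, 0.5, -0.0]
grip_width: 0.0559
```

```bash
python3 g.py .5918 .0547 .039 180 0 95
```

```text
t 18.88 pos [0.5924 0.0576 0.0636] rpy [1.80e+02 9.00e-02 9.52e+01] F [-0.2  0.5 -0. ] w 0.0559 q [-1.8 38.2 88.4 -0.1 53.4 -6.9]
n 1 d 0.0248 rotvec [0.   0.09 0.2 ]
0.00 0.01 0.03 -0.09 -0.03 0.82
```

Request:
jog_arm:
  targets: "0 0 0 -0.1 -0.02 0.4 -0.22;0 0 0 0 0 0.3 -0.22;0 0 0 0 0 0.12 -0.22;0 0 0 0 0 0 -0.22"

```text
clock: 19.38
ee_pos: [0.5923, 0.0541, 0.0375]
tcp_rot: [180.0, 0.1, 95.2]
wrist_force: [0.6, -0.3, 1.0]
grip_width: 0.0562
```

```bash
python3 g.py .5918 .0547 .039 180 0 95
```

```text
t 19.38 pos [0.5923 0.0541 0.0375] rpy [1.7997e+02 9.0000e-02 9.5180e+01] F [ 0.6 -0.3  1. ] w 0.0562 q [-2.1 40.3 89.4 -0.1 50.2 -7.2]
n 1 d 0.0017 rotvec [0.03 0.09 0.18]
0.01 0.02 0.03 0.02 -0.01 -0.05
```

Request:
jog_arm:
  targets: "0 0 0 0 0 -0.05 -0.22;0 0 0 0 0 0 1;0 0 0 0 0 0 1;0 0 0 0 0 0 1;0 0 0 0 0 0 1;0 0 0 0 0 -0.4 1;0 0 0 0 0 -0.8 1;0 0 0 0 0 -0.9 1;0 0 0 0.2 0 -0.9 1;0 0 0 0.8 0.05 -0.2 1"

```text
clock: 20.62
ee_pos: [0.5914, 0.0835, 0.1412]
tcp_rot: [179.9, 0.1, 95.0]
wrist_force: [0.5, 0.5, -1.0]
grip_width: 0.036
```

```bash
python3 g.py .622 .303 .13 180 0 94.5
```

```text
t 20.62 pos [0.5914 0.0835 0.1412] rpy [1.7988e+02 1.1000e-01 9.5040e+01] F [ 0.5  0.5 -1. ] w 0.0360 q [ 0.7 32.9 84.1 -0.1 62.9 -4.3]
n 9 d 0.2219 rotvec [0.13 0.1  0.54]
0.00 0.00 0.01 0.80 0.18 0.04
0.00 0.00 0.01 0.80 0.18 0.04
0.00 0.00 0.01 0.80 0.18 0.04
0.00 0.00 0.01 0.80 0.18 0.04
0.00 0.00 0.01 0.80 0.18 0.04
0.00 0.00 0.01 0.80 0.18 0.04
0.00 0.00 0.01 0.80 0.18 0.04
0.00 0.00 0.01 0.80 0.18 0.04
0.00 0.00 0.01 0.80 0.18 0.04
```

Request:
jog_arm:
  targets: "0 0 0 0.9 0.2 0 1;0 0 0 0.9 0.2 0 1;0 0 0 0.9 0.2 0 1;0 0 0 0.9 0.2 0 1;0 0 0 0.9 0.2 0 1;0 0 0.02 0.9 0.2 0 1;0 0 0.02 0.8 0.2 0 1;0 0 0 0.5 0.15 0 1;0 0 0 0.1 0.1 0.2 1;0 0 0 0 0 0 1"

```text
clock: 21.88
ee_pos: [0.6243, 0.2982, 0.1433]
tcp_rot: [179.5, 0.1, 94.8]
wrist_force: [-0.3, -0.7, -1.1]
grip_width: 0.0358
```

```bash
python3 g.py .623 .303 .035 180 0 94.5
```

```text
t 21.88 pos [0.6243 0.2982 0.1433] rpy [1.7946e+02 9.0000e-02 9.4830e+01] F [-0.3 -0.7 -1.1] w 0.0358 q [19.3 42.  66.1 -0.2 71.3 14.5]
n 5 d 0.1084 rotvec [0.54 0.09 0.33]
0.02 0.00 0.01 0.03 -0.01 0.72
0.02 0.00 0.01 0.03 -0.01 0.72
0.02 0.00 0.01 0.03 -0.01 0.72
0.02 0.00 0.01 0.03 -0.01 0.72
0.02 0.00 0.01 0.03 -0.01 0.72
```

Request:
jog_arm:
  targets: "0.08 0 0.05 0.15 -0.04 0.5 1;0 0 0 0 0 0.8 1;0 0 0 0 0 0.8 1;0 0 0 0 0 0.6 1;0 0 0 0 0 0.2 1;0 0 0 0 0 0 1"

```text
clock: 22.62
ee_pos: [0.6223, 0.2993, 0.0505]
tcp_rot: [-179.8, 0.2, 94.2]
wrist_force: [-0.1, -1.0, -0.8]
grip_width: 0.0358
```

```bash
python3 g.py .623 .303 .035 180 0 94.5
```

```text
t 22.62 pos [0.6223 0.2993 0.0505] rpy [-1.7981e+02  1.6000e-01  9.4230e+01] F [-0.1 -1.  -0.8] w 0.0358 q [19.4 47.7 70.4 -0.1 62.1 15.2]
n 1 d 0.0159 rotvec [-0.19  0.16 -0.27]
-0.03 0.03 -0.04 0.12 0.03 0.51
```

Request:
jog_arm:
  targets: "-0.03 0.03 -0.04 0.1 0.03 0.2 1;0 0 0 0 0 0.15 1;0 0 0 0 0 0.1 1;0 0 0 0 0 0.06 1;0 0 0 0 0 0 1"

```text
clock: 23.25
ee_pos: [0.6242, 0.3031, 0.0366]
tcp_rot: [179.8, -0.1, 94.5]
wrist_force: [-1.3, 0.1, -0.7]
grip_width: 0.0359
```

```bash
python3 g.py .623 .303 .035 180 0 94.5
```

```text
t 23.25 pos [0.6242 0.3031 0.0366] rpy [ 1.7977e+02 -1.0000e-01  9.4500e+01] F [-1.3  0.1 -0.7] w 0.0359 q [19.6 48.8 70.7  0.  60.3 15.1]
n 1 d 0.002 rotvec [ 0.23 -0.1  -0.  ]
0.04 -0.02 -0.00 -0.00 -0.04 0.05
```

Request:
jog_arm:
  targets: "0 0 0 0 0 0.06 1;0 0 0 0 0 0.06 1;0 0 0 0 0 0 1"

```text
clock: 23.62
ee_pos: [0.6246, 0.3033, 0.0366]
tcp_rot: [179.7, -0.1, 94.5]
wrist_force: [-0.1, 0.1, -1.3]
grip_width: 0.0357
```

Request:
jog_arm:
  targets: "0 0 0 0 0 0.14 1;0 0 0 0 0 0 1"

```text
clock: 23.88
ee_pos: [0.6253, 0.3037, 0.0354]
tcp_rot: [179.5, -0.2, 94.5]
wrist_force: [-0.3, -1.3, -1.3]
grip_width: 0.0355
```

Request:
jog_arm:
  targets: "0 0 0 0 0 0.14 1;0 0 0 0 0 0 1"

```text
clock: 24.12
ee_pos: [0.6258, 0.304, 0.0336]
tcp_rot: [179.4, -0.2, 94.5]
wrist_force: [0.3, 0.3, -0.8]
grip_width: 0.0357
```

Request:
jog_arm:
  targets: "0 0 0 0 0 0.08 1;0 0 0 0 0 0 1"

```text
clock: 24.38
ee_pos: [0.6261, 0.3041, 0.0334]
tcp_rot: [179.4, -0.2, 94.5]
wrist_force: [-0.6, -0.6, -1.4]
grip_width: 0.0358
```

Request:
jog_arm:
  targets: "0 0 0 0 0 0.08 1;0 0 0 0 0 0 0.15;0 0 0 0 0 0 0.05;0 0 0 0 0 0 0;0 0 0 0 0 -0.3 0;0 0 0 0 0 -0.8 0;0 0 0 0 0 -0.9 0;0 0 0 0 0 -0.9 0;0 0 0 -0.5 0 -0.9 0;0 0 0 -0.9 -0.2 -0.5 0"

```text
clock: 25.62
ee_pos: [0.6215, 0.2619, 0.1639]
tcp_rot: [179.5, -0.2, 94.7]
wrist_force: [0.8, -0.3, 0.1]
grip_width: 0.0458
```

```bash
python3 - <<'E'
from h import *
# sprayer cap refined
f=load('t2'); W=cloud(f)
w=W[215:255,290:330].reshape(-1,3); p=w[(w[:,2]>.138)&(w[:,2]<.155)]
print(p.mean(0),len(p),cv2.minEnclosingCircle((p[:,:2]*1000).astype(np.float32)))
f=load('s1'); W=cloud(f)
w=W[160:200,230:270].reshape(-1,3); p=w[(w[:,2]>.139)&(w[:,2]<.155)]
print(p.mean(0),len(p),cv2.minEnclosingCircle((p[:,:2]*1000).astype(np.float32)))
# FK fit
D=np.loadtxt('/tmp/log.txt'); print(len(D))
from scipy.optimize import least_squares
def fk(q,k):
    d1,a1,L2,a2,L3,y3,L5=k[:7]
    q=np.radians(q)
    R=Ro.from_euler('z',q[0]);p=np.array([a1,y3,d1]);p=R.apply(p)
    R=R*Ro.from_euler('y',q[1]);p=p+R.apply([a2,0,L2])
    R=R*Ro.from_euler('y',q[2]);p=p+R.apply([0,0,L3])
    R=R*Ro.from_euler('z',q[3])*Ro.from_euler('y',q[4]);p=p+R.apply([0,0,L5])
    return p,R*Ro.from_euler('z',q[5]+np.pi/2)
def res(k): return np.concatenate([fk(r[:6],k)[0]-r[6:9] for r in D])
s=least_squares(res,[.3,0,.4,0,.4,.07,.25]); print(s.x.round(4),np.sqrt(np.mean(s.fun**2)), np.linalg.svd(s.jac)[1])
print([np.degrees((fk(r[:6],s.x)[1].inv()*R_of(r[9:])).magnitude()).round(1) for r in D[:6]])
E
```

```text
[ 0.49235968 -0.06263366  0.1443492 ] 143 ((493.0512390136719, -60.164649963378906), 18.423032760620117)
[ 0.49608104 -0.05909659  0.14294546] 98 ((512.7962036132812, -28.204631805419922), 56.40621566772461)
27
[-0.0029 -0.0202  0.4999 -0.002   0.3785  0.0764  0.1012] 0.004413377733112905 [9.77725254 8.05717668 5.19615245 0.80526028 0.72024576 0.56514978
 0.02537908]
[np.float64(0.0), np.float64(0.0), np.float64(0.0), np.float64(0.0), np.float64(0.0), np.float64(0.0)]
```

```bash
python3 - <<'E'
from h import *
f=grab('top','t3'); im=f['color']; cv2.imwrite('pics/c3.png',cv2.resize(im[150:310,120:440],None,fx=2.5,fy=2.5,interpolation=cv2.INTER_CUBIC)[:,:,::-1])
E
python3 g.py .4925 -.0615 .20 180 0 95
```

```text
t 25.68 pos [0.622  0.2583 0.1659] rpy [ 1.7941e+02 -9.0000e-02  9.4540e+01] F [ 2.7 -1.   1.9] w 0.0460 q [16.1 38.9 68.5 -0.  72.  11.5]
n 13 d 0.3468 rotvec [ 0.59 -0.08 -0.46]
0.01 -0.00 -0.01 -0.79 -0.40 -0.09
0.01 -0.00 -0.01 -0.79 -0.40 -0.09
0.01 -0.00 -0.01 -0.79 -0.40 -0.09
0.01 -0.00 -0.01 -0.79 -0.40 -0.09
0.01 -0.00 -0.01 -0.79 -0.40 -0.09
0.01 -0.00 -0.01 -0.79 -0.40 -0.09
0.01 -0.00 -0.01 -0.79 -0.40 -0.09
0.01 -0.00 -0.01 -0.79 -0.40 -0.09
0.01 -0.00 -0.01 -0.79 -0.40 -0.09
0.01 -0.00 -0.01 -0.79 -0.40 -0.09
0.01 -0.00 -0.01 -0.79 -0.40 -0.09
0.01 -0.00 -0.01 -0.79 -0.40 -0.09
0.01 -0.00 -0.01 -0.79 -0.40 -0.09
```

View pics/c3.png

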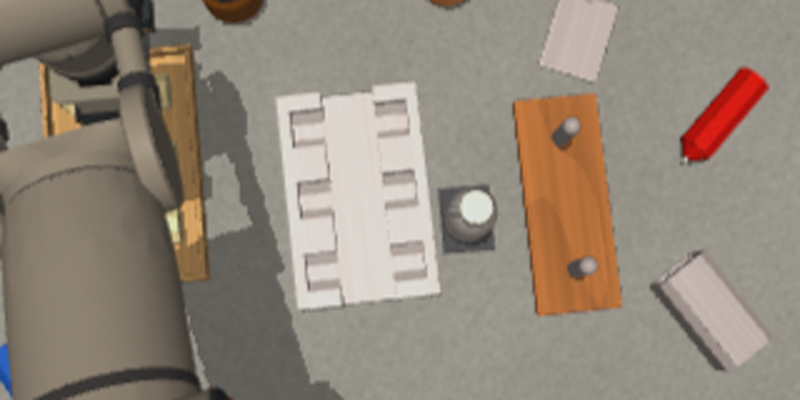

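The mould is empty. I'll move to the sprayer cap and close the gripper on the way.

Request:
jog_arm:
  targets: "0.05 0 0 -0.9 -0.4 -0.3 0;0 0 0 -0.9 -0.4 -0.3 0.5;0 0 0 -0.9 -0.4 -0.3 1;0 0 0 -0.9 -0.4 -0.2 1;0 0 0 -0.9 -0.4 0 1;0 0 0 -0.9 -0.4 0 1;0 0 0 -0.9 -0.4 0 1;0 0 0 -0.9 -0.45 0 1;0 0 0 -0.9 -0.45 0 1;0 0 0 -0.9 -0.45 0 1"

```text
clock: 26.92
ee_pos: [0.5172, -0.0274, 0.2026]
tcp_rot: [179.3, -0.1, 94.6]
wrist_force: [1.0, 0.5, -0.2]
grip_width: 0.0006
```

```bash
python3 g.py .4925 -.0615 .19 180 0 95
```

```text
t 26.93 pos [ 0.5172 -0.0274  0.2026] rpy [ 1.7928e+02 -1.0000e-01  9.4600e+01] F [ 1.   0.5 -0.2] w 0.0006 q [-11.7  21.1  93.3   0.3  64.9 -16.4]
n 2 d 0.044 rotvec [ 0.72 -0.09 -0.4 ]
0.06 -0.01 -0.03 -0.53 -0.46 0.20
0.06 -0.01 -0.03 -0.53 -0.46 0.21
```

Request:
jog_arm:
  targets: "0.1 0 -0.05 -0.5 -0.5 0.1 1;0 0 0 -0.2 -0.2 0 1;0 0 0 0 0 0 1;0 0 0 0 0 0 1"

```text
clock: 27.42
ee_pos: [0.498, -0.0515, 0.2006]
tcp_rot: [179.7, -0.1, 94.7]
wrist_force: [-0.0, 0.0, 0.2]
grip_width: 0.0004
```

```bash
python3 g.py .4925 -.0615 .175 180 0 95
```

```text
t 27.43 pos [ 0.498  -0.0515  0.2006] rpy [ 1.7973e+02 -7.0000e-02  9.4740e+01] F [-0.   0.   0.2] w 0.0004 q [-14.8  19.7  95.8   0.2  64.2 -19.6]
n 2 d 0.0281 rotvec [ 0.27 -0.07 -0.26]
0.02 -0.01 -0.02 -0.16 -0.11 0.43
0.02 -0.01 -0.02 -0.16 -0.11 0.43
```

Request:
jog_arm:
  targets: "0.05 0 -0.05 -0.33 -0.2 0.4 1;0 0 0 0 0 0.3 1;0 0 0 0 0 0.1 1;0 0 0 0 0 0 1"

```text
clock: 27.92
ee_pos: [0.4928, -0.0614, 0.1742]
tcp_rot: [-179.9, -0.1, 95.2]
wrist_force: [-1.1, 0.4, 1.0]
grip_width: 0.0001
```

```bash
python3 g.py .4925 -.0615 .161 180 0 95
```

```text
t 27.93 pos [ 0.4928 -0.0614  0.1742] rpy [-1.7989e+02 -1.1000e-01  9.5150e+01] F [-1.1  0.4  1. ] w 0.0001 q [-16.   21.3  98.2   0.1  60.7 -21.2]
n 1 d 0.0132 rotvec [-0.11 -0.11  0.15]
-0.02 -0.02 0.03 -0.00 -0.01 0.44
```

Request:
jog_arm:
  targets: "0 0 0 0 0 0.2 1;0 0 0 0 0 0.2 1;0 0 0 0 0 0 1"

```text
clock: 28.3
ee_pos: [0.4933, -0.0614, 0.1624]
tcp_rot: [-180.0, -0.1, 95.2]
wrist_force: [-2.4, 0.7, 4.7]
grip_width: 0.0006
```

Request:
jog_arm:
  targets: "0 0 0 0 0 0.15 1;0 0 0 0 0 0.1 1"

```text
clock: 28.55
ee_pos: [0.4935, -0.0614, 0.1607]
tcp_rot: [179.8, 0.0, 95.2]
wrist_force: [-12.9, 2.0, 34.6]
grip_width: 0.0004
```

The force rose from about 5 N to 35 N, so the cap is at its stop. I'll release it.

Request:
jog_arm:
  targets: "0 0 0 0 0 -0.3 1;0 0 0 0 0 -0.5 1;0 0 0 0 0 -0.9 1;0 0 0 0 0 -0.9 1;0 0 0 0 0 0 1"

```text
clock: 29.18
ee_pos: [0.493, -0.0611, 0.2417]
tcp_rot: [179.8, 0.0, 95.2]
wrist_force: [-0.1, 0.1, -1.0]
grip_width: 0.0008
```

```bash
python3 - <<'E'
from h import *
f=grab('top','t4'); im=f['color']; cv2.imwrite('pics/c4.png',cv2.resize(im[150:310,120:440],None,fx=2.5,fy=2.5,interpolation=cv2.INTER_CUBIC)[:,:,::-1])
f=grab('scene','s4'); 
log()
D=np.loadtxt('/tmp/log.txt')
from scipy.optimize import least_squares
def fk(q,k):
    d1,a1,L2,a2,L3,y3,L5,a3=k[:8]
    q=np.radians(q)
    R=Ro.from_euler('z',q[0]);p=R.apply([a1,y3,d1])
    R=R*Ro.from_euler('y',q[1]);p=p+R.apply([a2,0,L2])
    R=R*Ro.from_euler('y',q[2]);p=p+R.apply([a3,0,L3])
    R=R*Ro.from_euler('z',q[3])*Ro.from_euler('y',q[4]);p=p+R.apply([0,0,L5])
    return p,R*Ro.from_euler('z',q[5]+np.pi/2)
def res(k): return np.concatenate([fk(r[:6],k)[0]-r[6:9] for r in D])
s=least_squares(res,[.3,0,.4,0,.4,.07,.25,0]); print(s.x.round(4),np.sqrt(np.mean(s.fun**2)), np.linalg.svd(s.jac)[1])
print((s.fun.reshape(-1,3)*1000).round(1).tolist())
E
```

```text
[ 0.2229  0.      0.5062 -0.      0.3796  0.0764  0.2931  0.0465] 2.9203778947456274e-07 [11.25380568  9.73937529  5.65685455  0.86262718  0.86065558  0.77906957
  0.63548472  0.02791579]
[[0.0, 0.0, 0.0], [-0.0, -0.0, -0.0], [-0.0, -0.0, -0.0], [0.0, 0.0, -0.0], [-0.0, 0.0, -0.0], [0.0, -0.0, 0.0], [-0.0, 0.0, 0.0], [-0.0, 0.0, -0.0], [0.0, -0.0, 0.0], [0.0, -0.0, 0.0], [-0.0, -0.0, -0.0], [-0.0, 0.0, 0.0], [-0.0, 0.0, -0.0], [-0.0, 0.0, -0.0], [0.0, 0.0, -0.0], [-0.0, 0.0, 0.0], [-0.0, -0.0, 0.0], [0.0, 0.0, -0.0], [-0.0, 0.0, -0.0], [0.0, -0.0, 0.0], [-0.0, -0.0, -0.0], [-0.0, -0.0, 0.0], [0.0, 0.0, -0.0], [-0.0, 0.0, 0.0], [0.0, -0.0, -0.0], [0.0, -0.0, -0.0], [-0.0, -0.0, -0.0], [-0.0, 0.0, -0.0], [0.0, -0.0, 0.0], [-0.0, -0.0, 0.0], [-0.0, -0.0, 0.0], [0.0, -0.0, -0.0]]
```

View pics/s4.png

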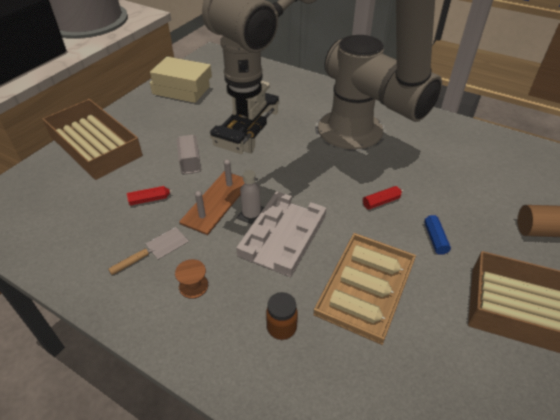

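View pics/c4.png

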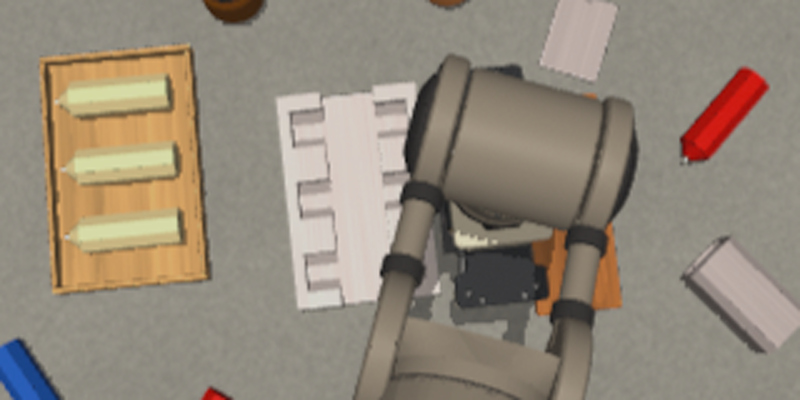

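Both views show three candles lying flat in the tray and the mould empty. The beaker has been knocked; it is now at crop (745,293), so I'll measure it again.

```bash
cat > kin.py <<'E'
from h import *
from scipy.optimize import least_squares
K=[.2229,0,.5062,0,.3796,.0764,.2931,.0465]
LO=np.array([-145.02,-44.19,2.07,-57.11,16.16,-177.93]);HI=np.array([145.02,115.74,154.8,237.11,152.29,177.93])
def fk(q,k=K,full=False):
    d1,a1,L2,a2,L3,y3,L5,a3=k
    q=np.radians(q)
    R=Ro.from_euler('z',q[0]);p=R.apply([a1,y3,d1])
    R=R*Ro.from_euler('y',q[1]);p=p+R.apply([a2,0,L2]);e=p
    R=R*Ro.from_euler('y',q[2]);p=p+R.apply([a3,0,L3]);w=p
    R=R*Ro.from_euler('z',q[3])*Ro.from_euler('y',q[4]);p=p+R.apply([0,0,L5])
    R=R*Ro.from_euler('z',q[5]+np.pi/2)
    return (p,R,e,w) if full else (p,R)
def ik(p,R,q0):
    def f(q):
        pp,RR=fk(q); return np.r_[(pp-p)*10,(R.inv()*RR).as_rotvec()*2]
    s=least_squares(f,np.clip(q0,LO+.1,HI-.1),bounds=(LO,HI),x_scale=50.); return s.x,np.abs(s.fun).max()
E
python3 - <<'E'
from h import *
f=load('t4'); W=cloud(f); im=f['color']
cv2.imwrite('pics/c5.png',cv2.resize(im[225:310,370:470],None,fx=7,fy=7,interpolation=cv2.INTER_CUBIC)[:,:,::-1])
for z0 in (.015,.045):
    w=W[230:310,370:470].reshape(-1,3); p=w[(w[:,2]>z0)&(w[:,2]<.075)]
    r=cv2.minAreaRect((p[:,:2]*1000).astype(np.float32)); print(len(p),np.round(r[0],1),np.round(r[1],1),round(r[2],2))
p=w[(w[:,2]>.056)&(w[:,2]<.075)]
print(cv2.minAreaRect((p[:,:2]*1000).astype(np.float32)),p.mean(0))
w=cloud(load('t2'))
for a in ((190,215,335,360),(245,268,340,366)):
    v=w[a[0]:a[1],a[2]:a[3]].reshape(-1,3); p=v[(v[:,2]>.09)&(v[:,2]<.12)]; print('peg top',p.mean(0),p[:,2].max(),len(p))
v=w[180:285,318:375].reshape(-1,3); c=load('t2')['color'][180:285,318:375].reshape(-1,3).astype(int)
m=(v[:,2]>.0085)&(v[:,2]<.016)&(c[:,0]-c[:,2]>40); print(cv2.minAreaRect((v[m,:2]*1000).astype(np.float32)))
E
```

```text
1179 [ 407.4 -347. ] [111.1  62.2] 43.28
1074 [ 407.3 -347. ] [111.   62.2] 43.28
((407.2043762207031, -346.694091796875), (111.09906005859375, 57.94493103027344), 43.979156494140625) [ 0.40715341 -0.34583332  0.06060028]
peg top [ 0.57607501 -0.16333815  0.0976204 ] 0.10569530487420398 42
peg top [ 0.43764533 -0.17526734  0.0985555 ] 0.1053927566105366 42
((507.0904541015625, -170.1595916748047), (229.18272399902344, 90.46085357666016), 4.745588302612305)
```

View pics/c5.png

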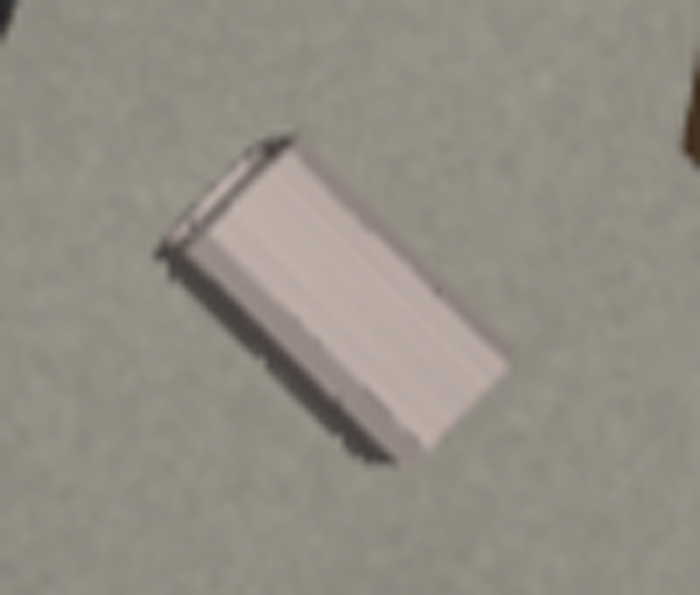

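```bash
cat > plan.py <<'E'
from kin import *
C=np.array([.407,-.347,.030]); mY=44.
pegs={'a':np.array([.5765,-.1638]),'b':np.array([.4374,-.1755])}
Z=np.array([0,0,1.])
def Rtool(zt,yt):
    return Ro.from_matrix(np.column_stack([np.cross(yt,zt),yt,zt]))
def pick(t,off,flip,C=C,mY=mY,up=0):
    m=np.array([np.cos(np.radians(mY)),np.sin(np.radians(mY)),0]); n=np.cross(Z,m)*flip
    zt=np.sin(np.radians(t))*m-np.cos(np.radians(t))*Z
    return C-m*off-6e-3*zt+Z*up, Rtool(zt,n)
def place(t,off,flip,peg,h,zc,up=0):
    # h heading of m' ; zc = height of beaker centre
    m=np.array([np.cos(np.radians(h)),np.sin(np.radians(h)),0]); n=np.cross(Z,m)*flip
    zt=-np.sin(np.radians(t))*Z-np.cos(np.radians(t))*m
    g=np.r_[pegs[peg],zc+off]+(-m)*0
    return g-6e-3*zt - m*0+up*m*0, Rtool(zt,n)
E
python3 - <<'E'
from plan import *
q0=np.array(arm.get_state()['joint_pos'])
seeds=[q0,[-40,20,100,0,60,0],[-40,30,100,60,60,0],[-40,30,100,90,60,90],[-40,30,100,-40,60,0],[-20,30,100,120,60,90],[-40,30,100,0,60,170],[-40,30,100,0,60,-170],[-40,30,100,90,60,-90]]
seeds=[np.array(s,float) for s in seeds]
def sols(p,R):
    out=[]
    for s in seeds:
        q,e=ik(p,R,s)
        if e<1e-3 and not any(np.abs(q-o).max()<2 for o in out): out.append(q)
    return out
for t in (0,15,30,45,60):
  for flip in (1,-1):
    A=sols(*pick(t,.025,flip))
    if not A: continue
    for qa in A: print('PICK',t,flip,qa.round(0), 'wrist z',fk(qa,full=True)[3].round(2))
E
```

```text
PICK 0 1 [-51.  36. 100.   0.  44. 175.] wrist z [ 0.39 -0.36  0.33]
PICK 0 -1 [-51.  36. 100.  -0.  44.  -5.] wrist z [ 0.39 -0.36  0.33]
PICK 15 1 [-60.  37. 100.  20.  48. 153.] wrist z [ 0.33 -0.42  0.32]
PICK 15 -1 [-60.  37. 100.  20.  48. -27.] wrist z [ 0.33 -0.42  0.32]
PICK 30 1 [-67.  41.  99.  34.  57. 136.] wrist z [ 0.28 -0.47  0.29]
PICK 30 -1 [-67.  41.  99.  34.  57. -44.] wrist z [ 0.28 -0.47  0.29]
PICK 45 1 [-73.  46.  97.  43.  68. 125.] wrist z [ 0.24 -0.51  0.24]
PICK 45 -1 [-73.  46.  97.  43.  68. -55.] wrist z [ 0.24 -0.51  0.24]
PICK 60 1 [-77.  54.  93.  49.  80. 118.] wrist z [ 0.2  -0.54  0.18]
PICK 60 -1 [-77.  54.  93.  49.  80. -62.] wrist z [ 0.2  -0.54  0.18]
```

```bash
cat > sr.py <<'E'
from plan import *
import itertools
for t in (30,45,60):
  for flip in (1,-1):
    qa,e=ik(*pick(t,.025,flip),np.array([-65,40,100,30,55,136 if flip==1 else -44.]))
    for peg in 'ab':
      for h in range(-180,180,20):
        best=None
        for s in ([-20,20,100,0,100],[-20,20,100,60,100],[-20,20,100,120,100],[-20,20,100,-40,100],[-20,20,100,180,60]):
          for j6 in (-100,0,100):
            ok=True; q=np.r_[s,j6].astype(float)
            q,e=ik(*place(t,.030,flip,peg,h,.067),q)
            if e>1e-3: continue
            q2,e2=ik(*place(t,.030,flip,peg,h,.185),q)
            if e2>1e-3 or np.abs(q2-q).max()>60: continue
            d=np.abs(q2-qa).max()
            if best is None or d<best[0]: best=(d,q,q2)
        if best: 
            print(t,flip,peg,h,'q',best[1].round(0),'up',best[2].round(0),'w',fk(best[1],full=True)[3].round(2),round(best[0]))
E
time python3 sr.py
```

```text
30 1 a -180 q [-40.  37. 129. 134.  50. -79.] up [-40.  19. 125. 115.  37. -53.] w [ 0.32 -0.16  0.25] 189
30 1 a -160 q [-48.  39. 120.  99.  54. -66.] up [-48.  24. 117.  85.  54. -43.] w [ 0.33 -0.25  0.25] 179
30 1 a -140 q [-50.  42. 107.  74.  65. -55.] up [-50.  30. 104.  67.  70. -40.] w [ 0.38 -0.33  0.25] 176
30 1 a -120 q [-48.  48.  92.  57.  78. -51.] up [-48.  37.  89.  55.  86. -40.] w [ 0.45 -0.39  0.25] 176
30 1 a -100 q [-45.  54.  76.  46.  94. -50.] up [-45.  45.  73.  47. 102. -42.] w [ 0.53 -0.42  0.25] 178
30 1 a -80 q [-40.  60.  60.  36. 109. -54.] up [-40.  52.  56.  39. 118. -46.] w [ 0.62 -0.42  0.25] 183
30 1 a -60 q [-34.  66.  44.  27. 123. -61.] up [-34.  60.  41.  31. 133. -54.] w [ 0.71 -0.39  0.25] 191
30 1 a -40 q [-28.  72.  32.  14. 135. -74.] up [-28.  66.  27.  18. 145. -69.] w [ 0.77 -0.33  0.25] 205
30 1 a -20 q [-22.  75.  25.  -3. 140. -93.] up [-22.  69.  19.  -4. 151. -95.] w [ 0.82 -0.25  0.25] 231
30 1 a 0 q [ -16.   73.   28.  -20.  136. -113.] up [ -16.   68.   23.  -26.  146. -120.] w [ 0.84 -0.16  0.25] 256
30 1 a 20 q [ -11.   69. 
[... 17162 characters left out ...]
w [ 0.58 -0.23  0.36] 144
60 -1 b 0 q [-24.  40.  85. -12.  83.  71.] up [-24.  32.  79. -12.  97.  68.] w [ 0.59 -0.18  0.36] 129
60 -1 b 20 q [-20.  38.  89. -19.  78.  59.] up [-20.  30.  82. -19.  92.  54.] w [ 0.58 -0.12  0.36] 116
60 -1 b 40 q [-16.  35.  95. -26.  70.  47.] up [-16.  27.  88. -25.  84.  41.] w [ 0.55 -0.08  0.36] 102
60 -1 b 60 q [-14.  32. 102. -34.  60.  37.] up [-14.  22.  95. -30.  74.  28.] w [ 0.51 -0.05  0.36] 89
60 -1 b 80 q [-13.  28. 110. -42.  49.  27.] up [-13.  18. 103. -34.  63.  14.] w [ 0.46 -0.03  0.36] 83
60 -1 b 100 q [-15.  24. 118. -51.  36.  17.] up [-15.  13. 110. -36.  50.  -3.] w [ 0.41 -0.03  0.36] 85
real	3m9.412s
user	2m55.598s
sys	0m0.241s
```

```bash
cat > pose.py <<'E'
from plan import *
import sys
def show(n,P):
    p,R=P; print(n,p.round(4),R.as_euler('xyz',degrees=True).round(1), end=' ')
    q,e=ik(p,R,np.array(arm.get_state()['joint_pos'])); print('q',q.round(0),'e %.0e'%e)
    return p,R
E
python3 - <<'E'
from pose import *
p,R=show('pick',pick(45,.028,-1))
p2=p-.11*R.apply([0,0,1])+[0,0,.04]; show('pre',(p2,R))
p,R=pick(0,.0,-1); p[2]=.25; show('above',(p,R))
go(p2,R.as_euler('xyz',degrees=True))
E
```

```text
pick [ 0.3838 -0.3694  0.0342] [180. -45.  44.] q [-73.  46.  96.  43.  68. -55.] e 7e-13
pre [ 0.3279 -0.4234  0.152 ] [180. -45.  44.] q [-80.  38.  88.  36.  84. -48.] e 2e-12
above [ 0.407 -0.347  0.25 ] [180.   0.  44.] q [-49.  21.  86.   0.  73.  -3.] e 2e-15
t 29.27 pos [ 0.4918 -0.0608  0.2395] rpy [-1.7997e+02 -5.0000e-02  9.5210e+01] F [0.6 0.4 0.1] w 0.0007 q [-15.9  17.2  92.9   0.   70.  -21.2]
n 16 d 0.4075 rotvec [-5.000e-02 -3.000e-02  5.121e+01]
-0.00 -0.00 0.53 -0.72 -0.41 0.18
-0.00 -0.00 0.53 -0.74 -0.37 0.18
-0.00 -0.00 0.53 -0.76 -0.33 0.18
-0.00 -0.00 0.53 -0.78 -0.28 0.18
-0.00 -0.00 0.53 -0.79 -0.24 0.18
-0.00 -0.00 0.53 -0.81 -0.19 0.18
-0.00 -0.00 0.53 -0.82 -0.15 0.18
-0.00 -0.00 0.53 -0.82 -0.10 0.18
-0.00 -0.00 0.53 -0.83 -0.06 0.18
-0.00 -0.00 0.53 -0.83 -0.01 0.18
-0.00 -0.00 0.53 -0.83 0.04 0.18
-0.00 -0.00 0.53 -0.83 0.08 0.18
-0.00 -0.00 0.53 -0.82 0.13 0.18
-0.00 -0.00 0.53 -0.81 0.17 0.18
-0.00 -0.00 0.53 -0.80 0.22 0.18
-0.00 -0.00 0.53 -0.79 0.26 0.18
```

Request:
jog_arm:
  targets: "0 0 0.55 -0.75 -0.4 0 -1;0 0 0.55 -0.8 -0.4 0 -1;0 0 0.55 -0.8 -0.35 0 -1;0 0 0.55 -0.85 -0.3 0 -1;0 0 0.55 -0.85 -0.25 0 -1;0 0 0.55 -0.85 -0.2 0 -1;0 0 0.55 -0.85 -0.15 0 -1;0 0 0.55 -0.85 -0.1 0 -1;0 0 0.55 -0.85 -0.05 0 -1;0 0 0.55 -0.85 0 0 -1"

```text
clock: 30.52
ee_pos: [0.3741, -0.2999, 0.2238]
tcp_rot: [-178.4, -0.2, 61.3]
wrist_force: [-0.7, -0.3, 0.2]
grip_width: 0.0907
```

```bash
python3 g.py .328 -.4234 .20 180 -45 44 10
```

```text
t 30.52 pos [ 0.3741 -0.2999  0.2238] rpy [-178.45   -0.2    61.32] F [-0.7 -0.3  0.2] w 0.0907 q [-47.7  17.2  95.6  -0.3  68.8 -18.9]
n 10 d 0.134 rotvec [-8.29 44.68 15.81]
-0.14 0.74 0.26 -0.44 0.06 0.08
-0.14 0.74 0.26 -0.44 0.08 0.04
-0.14 0.74 0.26 -0.44 0.09 0.01
-0.14 0.74 0.26 -0.43 0.10 -0.02
-0.14 0.74 0.26 -0.43 0.11 -0.05
-0.14 0.74 0.26 -0.42 0.13 -0.09
-0.14 0.74 0.26 -0.41 0.14 -0.12
-0.14 0.74 0.26 -0.39 0.15 -0.15
-0.14 0.74 0.26 -0.38 0.16 -0.17
-0.14 0.74 0.26 -0.36 0.18 -0.20
```

Request:
jog_arm:
  targets: "-0.14 0.74 0.26 -0.44 0.06 0 -1;-0.14 0.74 0.26 -0.44 0.08 0 -1;-0.14 0.74 0.26 -0.44 0.1 0 -1;-0.14 0.74 0.26 -0.43 0.1 -0.05 -1;-0.14 0.74 0.26 -0.43 0.1 -0.1 -1;-0.14 0.74 0.26 -0.42 0.13 -0.1 -1;-0.14 0.74 0.26 -0.4 0.14 -0.15 -1;-0.14 0.74 0.26 -0.4 0.15 -0.15 -1;-0.14 0.74 0.26 -0.4 0.16 -0.2 -1;-0.14 0.74 0.26 -0.36 0.18 -0.2 -1"

```text
clock: 31.78
ee_pos: [0.3216, -0.4245, 0.1913]
tcp_rot: [-178.3, -46.6, 42.1]
wrist_force: [0.4, 0.3, -0.3]
grip_width: 0.0921
```

```bash
python3 g.py .328 -.4234 .152 180 -45 44; python3 - <<'E'
from h import *
f=grab('top','t6'); grab('scene','s6'); W=cloud(f)
w=W[230:310,390:470].reshape(-1,3); p=w[(w[:,2]>.05)&(w[:,2]<.066)]
print(len(p),cv2.minAreaRect((p[:,:2]*1000).astype(np.float32)))
E
```

```text
t 31.77 pos [ 0.3216 -0.4245  0.1913] rpy [-178.25  -46.56   42.08] F [ 0.4  0.3 -0.3] w 0.0921 q [-80.9  35.8  86.2  36.3  89.5 -44.6]
n 2 d 0.0399 rotvec [-0.37 -1.58 -1.32]
-0.03 -0.13 -0.11 -0.41 0.07 0.51
-0.03 -0.13 -0.11 -0.41 0.07 0.52
1036 ((407.0910949707031, -346.06182861328125), (111.0566635131836, 62.097869873046875), 43.03816604614258)
```

View pics/t6.png

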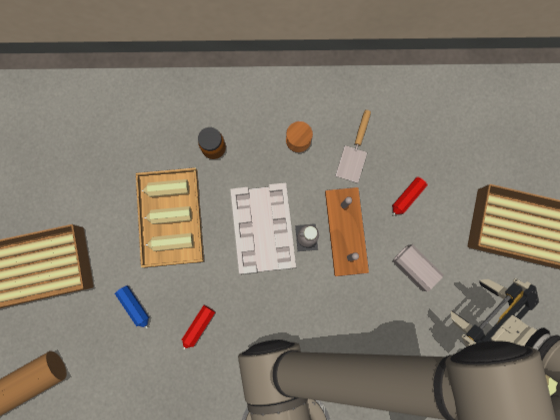

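View pics/s6.png

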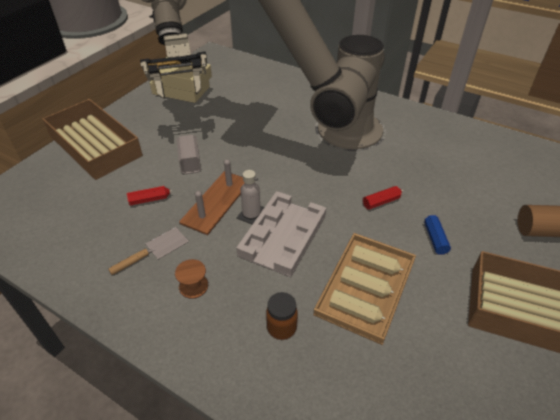

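The top view shows the sprayer cap back up at (310,233), three candles in the tray, and the beaker at (418,268). A yellow block at scene (180,78) sits near the wrist, so I'll locate it before going down.

```bash
python3 - <<'E'
from kin import *
f=load('s0'); W=cloud(f)
w=W[55:102,145:215].reshape(-1,3); p=w[(w[:,2]>.015)&(w[:,2]<.15)]
print(len(p),p.min(0),p.max(0),cv2.minAreaRect((p[:,:2]*1000).astype(np.float32)))
from plan import *
for n,off in (('pick',.0),('back',.11)):
    p,R=pick(45,.028,-1,C=np.array([.4071,-.3465,.03]),mY=43.5)
    p=p-off*R.apply([0,0,1]); q,e=ik(p,R,np.array(arm.get_state()['joint_pos']))
    P=fk(q,full=True); print(n,p.round(4),R.as_euler('xyz',degrees=True).round(1),q.round(0),'wrist',P[3].round(3),'elbow',P[2].round(3))
E
```

```text
1936 [ 0.02990947 -0.71621598  0.01509847] [ 0.1870355  -0.5170024   0.10467437] ((109.64016723632812, -626.5897216796875), (131.1171875, 203.2085723876953), 11.966401100158691)
pick [ 0.3837 -0.3687  0.0342] [180.  -45.   43.5] [-73.  46.  97.  43.  68. -55.] wrist [ 0.233 -0.511  0.241] elbow [ 0.178 -0.328  0.573]
back [ 0.3273 -0.4222  0.112 ] [180.  -45.   43.5] [-80.  41.  90.  37.  80. -50.] wrist [ 0.177 -0.565  0.319] elbow [ 0.133 -0.314  0.605]
```

Request:
jog_arm:
  targets: "-0.06 -0.26 -0.2 -0.4 0.1 0.5 -1;0 0 0 -0.4 0.05 0.5 -1;0 0 0 -0.4 0 0.4 -1;0 0 0 -0.2 0 0.2 -1;0 0 0 0 0 0 -1"

```text
clock: 32.5
ee_pos: [0.3275, -0.4222, 0.1219]
tcp_rot: [-179.4, -44.9, 43.6]
wrist_force: [0.4, -0.6, -0.3]
grip_width: 0.0918
```

```bash
python3 g.py .3837 -.3687 .0342 180 -45 43.5
```

```text
t 32.50 pos [ 0.3275 -0.4222  0.1219] rpy [-179.41  -44.87   43.55] F [ 0.4 -0.6 -0.3] w 0.0918 q [-79.8  40.4  89.4  36.2  81.4 -49.4]
n 5 d 0.1171 rotvec [-0.63  0.13  0.04]
-0.02 0.00 0.00 -0.05 0.01 0.78
-0.02 0.00 0.00 -0.05 0.01 0.78
-0.02 0.00 0.00 -0.05 0.00 0.78
-0.02 0.00 0.00 -0.05 0.00 0.78
-0.02 0.00 0.00 -0.05 0.00 0.78
```

Request:
jog_arm:
  targets: "-0.1 0 0 -0.15 0 0.5 -1;0 0 0 -0.05 0 0.8 -1;0 0 0 0 0 0.8 -1;0 0 0 0 0 0.6 -1;0 0 0 0 0 0.2 -1;0 0 0 0 0 0 -1"

```text
clock: 33.25
ee_pos: [0.3705, -0.3846, 0.0568]
tcp_rot: [179.5, -44.7, 43.8]
wrist_force: [0.2, -0.5, 0.4]
grip_width: 0.0917
```

```bash
python3 g.py .3837 -.3687 .0342 180 -45 43.5
```

```text
t 33.25 pos [ 0.3705 -0.3846  0.0568] rpy [179.45 -44.69  43.84] F [ 0.2 -0.5  0.4] w 0.0917 q [-75.   44.4  95.3  41.1  70.9 -53.4]
n 2 d 0.0306 rotvec [0.3  0.3  0.24]
0.03 0.03 0.02 -0.02 -0.04 0.51
0.03 0.03 0.02 -0.02 -0.04 0.51
```

Request:
jog_arm:
  targets: "0.05 0.05 0.05 -0.05 -0.08 0.4 -1;0 0 0 0 0 0.4 -1;0 0 0 0 0 0.2 -1;0 0 0 0 0 0 -1"

```text
clock: 33.75
ee_pos: [0.3841, -0.3691, 0.0335]
tcp_rot: [180.0, -45.0, 43.4]
wrist_force: [0.3, 0.8, -0.1]
grip_width: 0.092
```

```bash
python3 g.py .3837 -.3687 .0342 180 -45 43.5
```

```text
t 33.75 pos [ 0.3841 -0.3691  0.0335] rpy [179.98 -44.97  43.42] F [ 0.3  0.8 -0.1] w 0.0920 q [-73.3  46.3  96.7  43.   68.  -54.6]
n 1 d 0.0009 rotvec [ 0.08  0.03 -0.06]
0.01 0.00 -0.01 0.02 -0.02 -0.02
```

Request:
jog_arm:
  targets: "0 0 0 0 0 0 0;0 0 0 0 0 0 1;0 0 0 0 0 0 1;0 0 0 0 0 0 1;0 0 0 0 0 0 1;0 0 0 0 0 0 1"
  grip_force: 45

```text
clock: 34.5
ee_pos: [0.384, -0.3697, 0.034]
tcp_rot: [179.9, -44.9, 43.5]
wrist_force: [0.2, 0.5, -0.6]
grip_width: 0.0596
```

```bash
python3 - <<'E'
from pose import *
go([.384,-.369,.14],[180,-45,43.5])
for h in (0,10,20):
    for z in (.067,.185):
        p,R=place(45,.028,-1,'a',h,z); q,e=ik(p,R,np.array([-12,55,50,-24,109,58.])); print(h,z,p.round(4),R.as_euler('xyz',degrees=True).round(1),q.round(0),e)
E
```

```text
t 34.50 pos [ 0.384  -0.3697  0.034 ] rpy [179.9  -44.95  43.45] F [ 0.2  0.5 -0.6] w 0.0596 q [-73.3  46.3  96.7  43.   68.  -54.6]
n 4 d 0.106 rotvec [ 0.14  0.05 -0.03]
0.01 0.00 -0.00 0.63 -0.00 -0.62
0.01 0.00 -0.00 0.63 -0.00 -0.62
0.01 0.00 -0.00 0.63 -0.00 -0.62
0.01 0.00 -0.00 0.63 -0.00 -0.62
0 0.067 [ 0.5807 -0.1638  0.0992] [180.  45.   0.] [-17.  63.  43. -14. 117.  71.] 1.2212453270876722e-14
0 0.185 [ 0.5807 -0.1638  0.2172] [180.  45.   0.] [-17.  57.  37. -16. 129.  68.] 4.440892098500626e-15
10 0.067 [ 0.5807 -0.1631  0.0992] [180.  45.  10.] [-15.  61.  46. -19. 113.  64.] 3.3306690738754696e-15
10 0.185 [ 0.5807 -0.1631  0.2172] [180.  45.  10.] [-15.  56.  40. -21. 125.  60.] 1.5607737324785376e-10
20 0.067 [ 0.5805 -0.1623  0.0992] [180.  45.  20.] [-12.  59.  51. -24. 109.  58.] 4.5687675864769517e-10
20 0.185 [ 0.5805 -0.1623  0.2172] [180.  45.  20.] [-12.  54.  44. -26. 120.  52.] 1.2212453270876722e-13
```

Request:
jog_arm:
  targets: "0 0 0 0.3 0 -0.3 1;0 0 0 0.6 0 -0.6 1;0 0 0 0.65 0 -0.65 1;0 0 0 0.65 0 -0.65 1;0 0 0 0.65 0 -0.65 1;0 0 0 0.65 0 -0.65 1;0 -0.5 0 0.6 0 -0.6 1;0 -0.9 0 0.6 0 -0.6 1;0 -0.9 0 0.5 0 -0.6 1;0 -0.9 0 0.4 0 -0.6 1"

```text
clock: 35.75
ee_pos: [0.3838, -0.3658, 0.2883]
tcp_rot: [-179.7, -24.9, 43.0]
wrist_force: [0.2, 0.4, -3.2]
grip_width: 0.06
```

```bash
python3 g.py .53 -.2 .29 180 45 10;python3 - <<'E'
from h import *
f=grab('scene','s7')
E
```

```text
t 35.75 pos [ 0.3838 -0.3658  0.2883] rpy [-179.72  -24.92   43.02] F [ 0.2  0.4 -3.2] w 0.0600 q [-65.   20.6  84.3  23.7  84.1 -22.4]
n 13 d 0.221 rotvec [  5.88 -67.79  34.73]
0.08 -0.87 0.45 0.51 -0.05 0.23
0.08 -0.87 0.45 0.53 -0.08 0.19
0.08 -0.87 0.45 0.54 -0.10 0.14
0.08 -0.87 0.45 0.55 -0.12 0.09
0.08 -0.87 0.45 0.55 -0.15 0.04
0.08 -0.87 0.45 0.54 -0.17 -0.01
0.08 -0.87 0.45 0.53 -0.20 -0.05
0.08 -0.87 0.45 0.51 -0.22 -0.10
0.08 -0.87 0.45 0.49 -0.25 -0.14
0.08 -0.87 0.45 0.46 -0.27 -0.18
0.08 -0.87 0.45 0.43 -0.29 -0.22
0.08 -0.87 0.45 0.39 -0.32 -0.26
0.08 -0.87 0.45 0.35 -0.34 -0.29
```

View pics/s7.png

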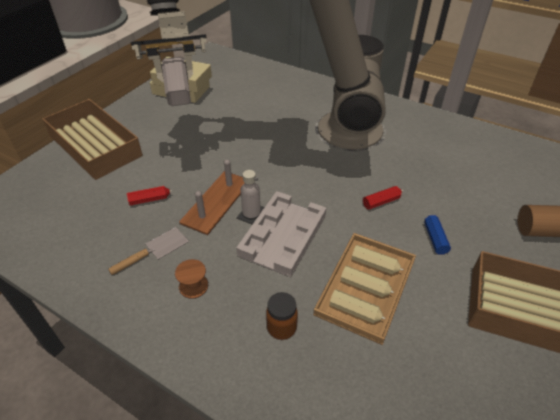

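The scene view shows the beaker held in the gripper at (178,75), closed end in the jaws and mouth swinging down. I'll continue the turn.

Request:
jog_arm:
  targets: "0.1 -0.87 0.45 0.5 -0.05 0.2 1;0.1 -0.87 0.45 0.5 -0.1 0.15 1;0.1 -0.87 0.45 0.5 -0.1 0.1 1;0.1 -0.87 0.45 0.5 -0.1 0.1 1;0.1 -0.87 0.45 0.5 -0.15 0.05 1;0.1 -0.87 0.45 0.5 -0.15 0 1;0.1 -0.87 0.45 0.5 -0.2 -0.05 1;0.1 -0.87 0.45 0.5 -0.2 -0.1 1;0.1 -0.87 0.45 0.5 -0.25 -0.1 1;0.1 -0.87 0.45 0.5 -0.25 -0.15 1"

```text
clock: 37.05
ee_pos: [0.4904, -0.2387, 0.2892]
tcp_rot: [-173.9, 30.9, 18.9]
wrist_force: [0.3, -1.1, -2.6]
grip_width: 0.0598
```

```bash
python3 g.py .5807 -.1631 .26 180 45 10
```

```text
t 37.05 pos [ 0.4904 -0.2387  0.2892] rpy [-173.9    30.93   18.9 ] F [ 0.3 -1.1 -2.6] w 0.0598 q [-25.3  36.7  59.9 -17.4 109.9  45.4]
n 5 d 0.1214 rotvec [ -0.57 -13.64   7.77]
-0.02 -0.45 0.26 0.73 -0.30 -0.18
-0.02 -0.45 0.26 0.71 -0.32 -0.21
-0.02 -0.45 0.26 0.69 -0.34 -0.25
-0.02 -0.45 0.26 0.67 -0.36 -0.28
-0.02 -0.45 0.26 0.64 -0.38 -0.31
```

Request:
jog_arm:
  targets: "0 -0.5 0.3 0.7 -0.3 -0.2 1;0 -0.5 0.3 0.7 -0.3 -0.2 1;0 -0.5 0.3 0.7 -0.35 -0.25 1;0 -0.5 0.3 0.7 -0.35 -0.3 1;0 -0.4 0.2 0.6 -0.35 -0.3 1;0 0 0 0 0 0 1;0 0 0 0 0 0 1"

```text
clock: 37.92
ee_pos: [0.5818, -0.1617, 0.2517]
tcp_rot: [-178.6, 46.7, 10.0]
wrist_force: [-0.5, -0.1, -2.8]
grip_width: 0.0603
```

```bash
python3 g.py .5807 -.1631 .22 180 45 10
```

```text
t 37.92 pos [ 0.5818 -0.1617  0.2517] rpy [-178.56   46.68   10.05] F [-0.5 -0.1 -2.8] w 0.0603 q [-14.9  56.3  34.4 -22.2 131.4  57.3]
n 2 d 0.0317 rotvec [-1.41  1.68  0.01]
-0.12 0.14 0.00 0.37 0.03 0.38
-0.12 0.14 0.00 0.36 0.02 0.38
```

Request:
jog_arm:
  targets: "-0.2 0.25 0 0.3 0.05 0.4 1;0 0 0 0.3 0 0.3 1;0 0 0 0 0 0 1;0 0 0 0 0 0 1"

```text
clock: 38.42
ee_pos: [0.5778, -0.1656, 0.2261]
tcp_rot: [-179.7, 45.0, 9.9]
wrist_force: [0.2, -0.7, -2.5]
grip_width: 0.0595
```

```bash
python3 g.py .5807 -.1631 .0992 180 45 10;python3 - <<'E'
from h import *
f=grab('scene','s8'); cv2.imwrite('pics/c8.png',cv2.resize(f['color'][60:290,80:340],None,fx=2.5,fy=2.5,interpolation=cv2.INTER_CUBIC)[:,:,::-1]); grab('top','t8')
E
```

```text
t 38.42 pos [ 0.5778 -0.1656  0.2261] rpy [-179.71   44.96    9.87] F [ 0.2 -0.7 -2.5] w 0.0595 q [-15.1  55.1  39.8 -21.1 125.4  59.2]
n 5 d 0.127 rotvec [-0.38 -0.04 -0.09]
-0.01 -0.00 -0.00 0.61 -0.01 0.58
-0.01 -0.00 -0.00 0.61 -0.01 0.58
-0.01 -0.00 -0.00 0.61 -0.01 0.58
-0.01 -0.00 -0.00 0.61 -0.01 0.58
-0.01 -0.00 -0.00 0.61 -0.01 0.58
```

View pics/c8.png

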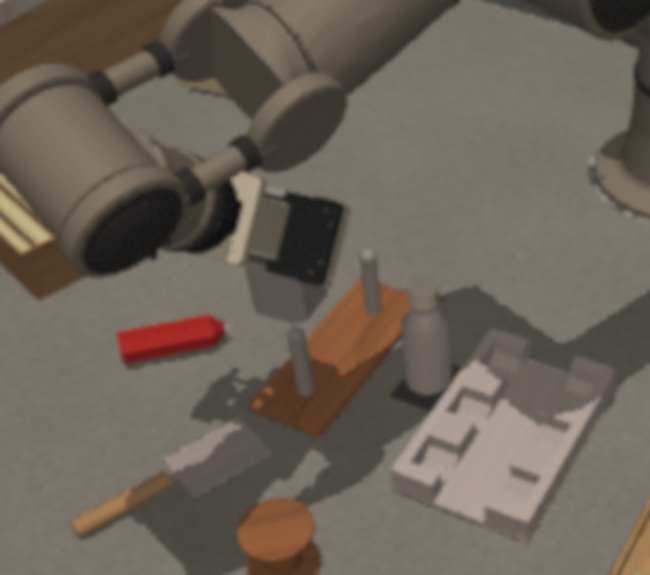

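View pics/t8.png

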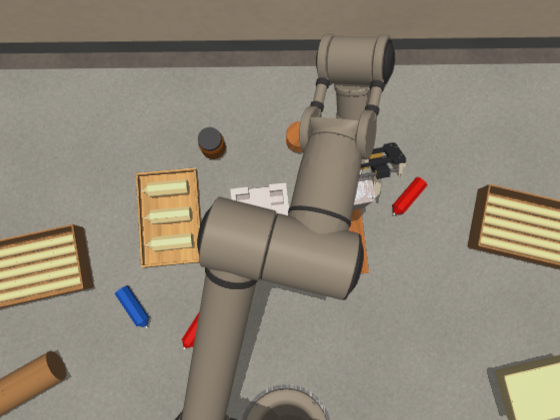

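The crop shows the beaker held mouth down over the far peg at (280,290), above peg tip (298,335). I'll check its position from depth before lowering.

```bash
python3 - <<'E'
from h import *
f=load('s8'); W=cloud(f)
w=W[160:190,176:213]; 
m=(w[...,2]>.12)&(w[...,2]<.20)&(np.abs(w[...,0]-.57)<.06)&(np.abs(w[...,1]+.165)<.06)
p=w[m]; print(len(p),p.min(0),p.max(0))
for a,b in ((.13,.145),(.145,.16),(.16,.175),(.175,.19)):
    s=p[(p[:,2]>a)&(p[:,2]<b)]; print(a,len(s), np.percentile(s[:,0],[2,98]).round(3) if len(s) else '',np.percentile(s[:,1],[2,98]).round(3) if len(s) else '')
E
```

```text
478 [ 0.54811032 -0.19479263  0.13549291] [ 0.61113807 -0.13240893  0.1996184 ]
0.13 56 [0.552 0.608] [-0.184 -0.133]
0.145 140 [0.557 0.609] [-0.182 -0.133]
0.16 122 [0.57  0.609] [-0.183 -0.133]
0.175 109 [0.584 0.609] [-0.185 -0.134]
```

Request:
jog_arm:
  targets: "0 0 0 0.4 -0.05 0.3 1;0 0 0 0.5 0 0.5 1;0 0 0 0.6 0 0.6 1;0 0 0 0.6 0 0.6 1;0 0 0 0.4 0 0.4 1;0 0 0 0.1 0 0.1 1;0 0 0 0 0 0 1"

```text
clock: 39.4
ee_pos: [0.5805, -0.162, 0.1108]
tcp_rot: [-179.6, 45.0, 10.0]
wrist_force: [-0.1, -0.3, -2.6]
grip_width: 0.0599
```

```bash
python3 g.py .5807 -.1631 .0992 180 45 10
```

```text
t 39.40 pos [ 0.5805 -0.162   0.1108] rpy [-179.65   44.95    9.97] F [-0.1 -0.3 -2.6] w 0.0599 q [-14.8  60.6  46.  -18.6 114.5  64. ]
n 1 d 0.0116 rotvec [-0.37 -0.05 -0.02]
-0.06 -0.01 -0.00 0.27 0.04 0.27
```

Request:
jog_arm:
  targets: "-0.06 0 0 0.12 0 0.12 1;0 0 0 0.1 0 0.1 1;0 0 0 0.05 0 0.05 1;0 0 0 0 0 0 1"

```text
clock: 39.9
ee_pos: [0.5814, -0.1622, 0.1007]
tcp_rot: [179.8, 44.7, 9.9]
wrist_force: [-0.2, 0.6, -3.0]
grip_width: 0.0602
```

Request:
jog_arm:
  targets: "0 0.03 0 0.06 0 0.06 1;0 0 0 0 0 0 1"

```text
clock: 40.15
ee_pos: [0.5817, -0.1623, 0.0989]
tcp_rot: [179.8, 44.5, 9.8]
wrist_force: [0.9, -0.5, -2.9]
grip_width: 0.0598
```

Request:
jog_arm:
  targets: "0 0 0 0.05 0 0.05 1;0 0 0 0 0 0 1"

```text
clock: 40.4
ee_pos: [0.5818, -0.1622, 0.099]
tcp_rot: [179.7, 44.5, 9.7]
wrist_force: [0.8, 0.6, -2.6]
grip_width: 0.0597
```

Request:
jog_arm:
  targets: "0 0.05 0 0.08 0 0.08 1;0 0 0 0 0 0 1"

```text
clock: 40.65
ee_pos: [0.5819, -0.1622, 0.0992]
tcp_rot: [179.5, 44.2, 9.6]
wrist_force: [-0.0, -0.4, -3.0]
grip_width: 0.06
```

Request:
jog_arm:
  targets: "0 -0.15 0.05 0.1 0 0.1 1;0 0 0 0 0 0 1"

```text
clock: 40.9
ee_pos: [0.5831, -0.1619, 0.0989]
tcp_rot: [179.0, 44.9, 9.0]
wrist_force: [0.4, 1.0, -3.1]
grip_width: 0.0599
```

```bash
python3 g.py .5815 -.1628 .096 180 45 10
```

```text
t 40.90 pos [ 0.5831 -0.1619  0.0989] rpy [179.03  44.94   9.01] F [ 0.4  1.  -3.1] w 0.0599 q [-14.5  61.5  46.  -18.9 113.5  65. ]
n 1 d 0.0034 rotvec [ 0.27 -0.06 -0.7 ]
0.04 -0.01 -0.12 0.03 0.02 0.11
```

Request:
jog_arm:
  targets: "0.05 0 -0.12 0.05 0.02 0.15 1;0 0 0 0 0 0 1"

```text
clock: 41.15
ee_pos: [0.583, -0.1628, 0.0989]
tcp_rot: [179.8, 44.6, 9.9]
wrist_force: [-0.3, 0.7, -2.8]
grip_width: 0.06
```

Request:
jog_arm:
  targets: "0 -0.05 0 0.1 0 0.1 1"

```text
clock: 41.28
ee_pos: [0.5837, -0.1627, 0.0984]
tcp_rot: [179.6, 44.9, 9.7]
wrist_force: [7.3, 4.1, 33.2]
grip_width: 0.0596
```

Request:
jog_arm:
  targets: "0 0 0 0 0 0 1;0 0 0 0 0 0 0.5;0 0 0 0 0 0 -0.4;0 0 0 0 0 0 -0.7;0 0 0 0 0 0 -0.7"

```text
clock: 41.9
ee_pos: [0.583, -0.1629, 0.0964]
tcp_rot: [179.7, 45.0, 9.7]
wrist_force: [-0.1, -0.1, 0.2]
grip_width: 0.0769
```

```bash
python3 g.py .583 -.1627 .0989 180 45 10;python3 - <<'E'
from h import *
f=grab('scene','s9'); cv2.imwrite('pics/c9.png',cv2.resize(f['color'][60:290,80:340],None,fx=2.5,fy=2.5,interpolation=cv2.INTER_CUBIC)[:,:,::-1])
E
```

```text
t 41.90 pos [ 0.583  -0.1629  0.0964] rpy [179.69  45.04   9.75] F [-0.1 -0.1  0.2] w 0.0769 q [-14.6  61.7  45.9 -18.9 113.5  64.5]
n 1 d 0.0025 rotvec [ 0.13  0.04 -0.18]
0.02 0.01 -0.03 -0.06 -0.01 -0.06
```

View pics/c9.png

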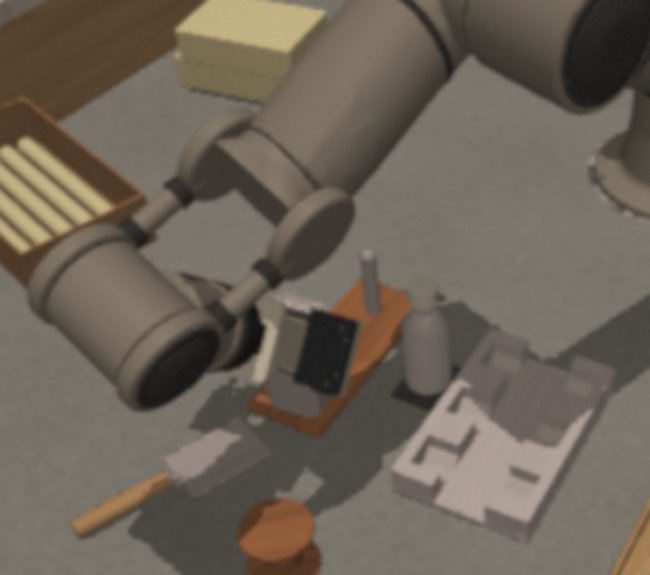

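The beaker stands on the board over the far peg at (300,390), and the jaws are open. I'll retreat along the tool axis, up and away.

Request:
jog_arm:
  targets: "0 0 0 0 0 -0.3 -0.7;0 0 0 0 0 -0.6 -0.7;0 0 0 0 0 -0.8 -0.7;0 0 0 0 0 -0.9 -0.7;0 0 0 0 0 -0.9 -0.7;0 0.3 0 -0.5 0 -0.6 -0.7;0 0.8 0 -0.9 0 -0.1 -0.7;0 0.8 0 -0.9 0 0 -0.7;0 0.8 0 -0.9 0 0 -0.7;0 0.5 0 -0.9 0 0 -0.7"

```text
clock: 43.2
ee_pos: [0.5752, -0.1621, 0.2607]
tcp_rot: [179.8, 25.1, 9.7]
wrist_force: [0.6, -1.1, 0.3]
grip_width: 0.0781
```

```bash
python3 g.py .40 -.35 .33 180 0 10;python3 - <<'E'
from h import *
f=grab('scene','s10'); cv2.imwrite('pics/c10.png',cv2.resize(f['color'][60:290,80:340],None,fx=2.5,fy=2.5,interpolation=cv2.INTER_CUBIC)[:,:,::-1])
E
```

```text
t 43.20 pos [ 0.5752 -0.1621  0.2607] rpy [179.76  25.13   9.71] F [ 0.6 -1.1  0.3] w 0.0781 q [-17.5  41.1  53.7 -12.  107.4  61.4]
n 10 d 0.2661 rotvec [ 0.17 25.13 -0.23]
0.00 0.42 -0.00 -0.71 0.52 0.08
0.00 0.42 -0.00 -0.72 0.52 0.05
0.00 0.42 -0.00 -0.72 0.52 0.02
0.00 0.42 -0.00 -0.72 0.52 -0.01
0.00 0.42 -0.00 -0.72 0.52 -0.04
0.00 0.42 -0.00 -0.72 0.52 -0.08
0.00 0.42 -0.00 -0.71 0.52 -0.11
0.00 0.42 -0.00 -0.71 0.52 -0.14
0.00 0.42 -0.00 -0.70 0.52 -0.17
0.00 0.42 -0.00 -0.69 0.52 -0.20
```

View pics/c10.png

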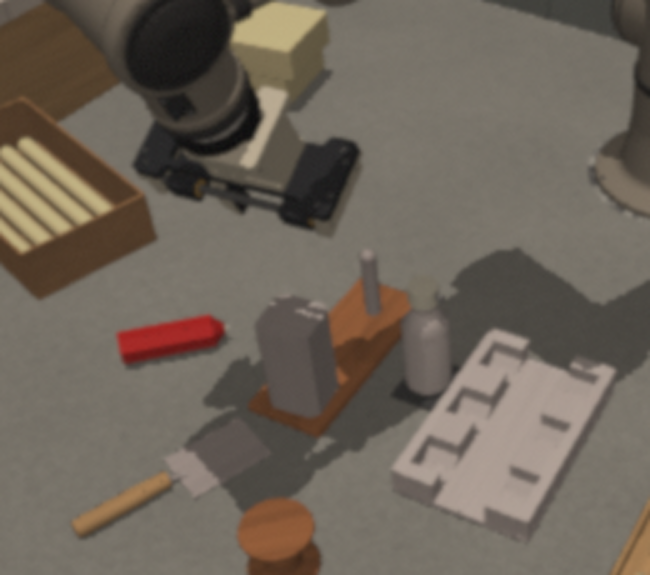

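The beaker stands upright on the rack at crop (297,355) and the gripper is clear. I'll move the arm away and check everything once more.

Request:
jog_arm:
  targets: "0 0.4 0 -0.7 0.5 -0.3 -0.7;0 0.4 0 -0.7 0.5 -0.3 -0.7;0 0.4 0 -0.7 0.5 -0.3 -0.7;0 0.4 0 -0.7 0.5 -0.2 -0.7;0 0.4 0 -0.7 0.5 -0.2 -0.7;0 0.4 0 -0.7 0.5 -0.1 -0.7;0 0.4 0 -0.7 0.5 -0.1 -0.7;0 0.4 0 -0.7 0.5 -0.1 -0.7;0 0.4 0 -0.7 0.5 -0.1 -0.7;0 0.4 0 -0.5 0.5 -0.1 -0.7"

```text
clock: 44.5
ee_pos: [0.4013, -0.3359, 0.3831]
tcp_rot: [178.8, -1.3, 9.2]
wrist_force: [-0.2, -0.6, -0.0]
grip_width: 0.0779
```

Request:
jog_arm:
  targets: "0 0 0 -0.6 0.6 0 -0.7;0 0 0 -0.6 0.6 0 -0.7;0 0 0 -0.4 0.4 0 -0.7;0 0 0 0 0 0 -0.7;0 0 0 0 0 0 -0.7;0 0 0 0 0 0 -0.7;0 0 0 0 0 0 -0.7"

```text
clock: 45.38
ee_pos: [0.3568, -0.3871, 0.3886]
tcp_rot: [178.3, -1.8, 8.8]
wrist_force: [0.0, -0.2, 0.5]
grip_width: 0.0778
```

```bash
python3 - <<'E'
from h import *
f=grab('top','t11');grab('scene','s11'); W=cloud(f)
def z(n,u0,u1,v0,v1,a,b):
    w=W[v0:v1,u0:u1].reshape(-1,3);p=w[(w[:,2]>a)&(w[:,2]<b)]; r=cv2.minAreaRect((p[:,:2]*1000).astype(np.float32)); print(n,len(p),'zmed',np.median(p[:,2]).round(4),np.round(r[0],1),np.round(r[1],1),round(r[2],1))
z('beaker',325,375,175,225,.10,.14)
z('cap',295,325,215,250,.135,.16)
for i,(a,b) in enumerate([(176,202),(204,230),(232,256)]): z('candle',140,198,a,b,.036,.06)
z('mould>40',222,296,175,280,.039,.06) if 0 else None
st()
E
```

```text
beaker 619 zmed 0.1224 [ 581.4 -162.3] [60.2 60.5] 10.5
cap 152 zmed 0.1442 [492.4 -61.2] [31.8 33.6] 43.8
candle 432 zmed 0.0412 [627.  302.9] [ 33.6 108.7] 3.2
candle 441 zmed 0.0412 [555.2 295.4] [ 33.2 110.4] 6.0
candle 446 zmed 0.0414 [484.7 288.8] [ 33.8 106.8] 6.2
{'clock': 45.475, 'joint_pos': [-56.211, 14.587, 73.135, 0.902, 90.004, 25.002], 'joint_vel': [-0.264, 0.115, 0.063, -0.107, 0.016, -0.142], 'ee_pos': [0.357, -0.387, 0.389], 'tcp_rot': [178.319, -1.778, 8.831], 'wrist_force': [0.095, -0.217, -0.13], 'ft_torque': [0.053, 0.059, 0.006], 'grip_width': 0.078}
```

View pics/t11.png

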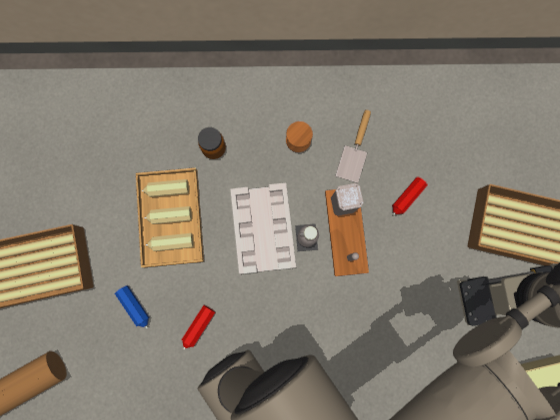

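View pics/s11.png

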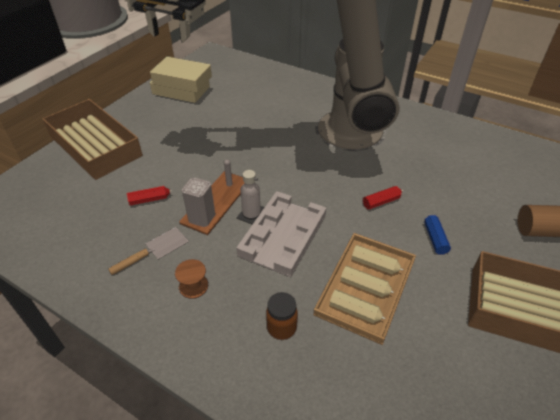

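All checks agree: beaker top is at 122 mm (12 + 110), candle tops at about 41 mm (6 + 36), and the cap is back at 144 mm. No second beaker is in sight. I'll hand the job in.

```bash
python3 -c "
from rig import arm
print(arm.close_job())"
```

```text
the job is handed in; nothing more can be done
None
```

The job is done and handed in at about 45 s of the 210 s allowed; the hand-in gives no verdict.

- **Candles:** All three were lifted from the mould and laid flat side by side in the tray. Their tops measured about 41 mm, against 42 mm expected. Contact with the tray floor did not show clearly in the force reading, so I judged the release height from geometry; any drop was 1 mm or less.
- **Sprayer:** With the mould empty, I pushed the nozzle cap down to its stop, where the wrist force rose from about 5 N to 35 N. It sprang back, and its top measured 144 mm again.
- **Beaker:** Only one was on the bench; it was knocked aside mid-run, so I measured it again. It now stands upside down over the far peg with its rim on the board. Its top is at 122 mm (12 + 110), and it is within 6 mm of the peg axis, with 17 mm of clearance.
- **Left alone:** The spool, jar, scraper and look-alikes appear in the same places in the last pictures, and the arm is clear of everything. No check failed.

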